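# Size the hickory nuts, funnel the small ones into the narrow jar

### The job

Sort the nuts on the tray with the sizing plate: let the ones that pass drop through its hole into the little pan standing under it, and put the ones too big to pass into the caddy's tilt-out bin. When all are sorted, draw the pan out by its handle and tip it over the funnel so that the small nuts run into the narrow jar, and stand the pan back on the shelf. Then lift the funnel out and set it down on the shelf clear of the jar, push the bin fully shut, and leave the jar standing and everything else on the shelf alone.

Things in the scene. Friction and masses are not known exactly. Their poses are not given: they have to be found in the camera images.
- nut0: hickory nut in its shell, a hard, knobbly, roughly round brown nut, either small, 19 mm across (11 g), or large, 28 mm (16 g); the names do not tell which. Origin: its centre. It starts on the tray, 50 mm or more (centre to centre) from any other, and tumbles rather than rolls. Of nut0 to nut5 only 4 to 6 are there (3 or 4 small, 1 or 2 large); the state gives None for the others
- nut1: a hickory nut like nut0, small or large; origin: its centre; None if absent
- nut2: a hickory nut like nut0, small or large; origin: its centre; None if absent
- nut3: a hickory nut like nut0, small or large; origin: its centre; None if absent
- nut4: a hickory nut like nut0, small or large; origin: its centre; None if absent
- nut5: a hickory nut like nut0, small or large; origin: its centre; None if absent
- tray: low wooden tray, 270 mm along its x, 180 mm along its y, fixed; origin: centre of its underside; its flat floor (238 by 148 mm) is 6 mm above the shelf, and its four sides slope up outward from it, rising 12 mm over a width of 16 mm
- gauge: fixed steel sizing stand: a level plate, 80 mm along its x, 110 mm along its y, top 72 mm above the shelf, on two side walls at y = +-53 mm (4 mm thick, feet reaching out to +-61 mm), open to the front (-x) and back. A shallow cone 60 mm across sinks 5 mm to the round sizing hole in the middle of the plate. Origin: on the shelf, under the hole
- gauge_hole (a point): centre of the sizing hole, 22 mm across, at the bottom of the dish, 67 mm above the shelf. A small nut let go over the hole (its centre within 8 mm) falls through into the pan; a large one stays sitting in the hole, its centre about 9 mm above this point, and can be picked up again
- pan: flared aluminium pan, 150 g, loose: 39 mm across at the foot, 93 mm at the rim, 25 mm high, walls leaning out at 40 degrees from level (nuts leave it from about 60 degrees of tip; tip 75 to 85). Origin: centre of its underside. It starts under the sizing hole (within 5 mm), handle out to the stand's front, its rim 39 mm below the plate: raise it 5 to 20 mm, draw it 95 mm out to the front
- pan_grip (a point): where to grip the pan's straight flat handle, which runs along the pan's -x to 134 mm from its centre, 14 mm wide (along the pan's y), 9 mm thick: 92 mm from its centre, 22 mm above its underside, at the handle's mid-height
- jar: narrow straight clear jar, 450 g, loose: 58 mm outside, 50 mm inside, 95 mm high, floor 6 mm thick; origin: centre of its underside; stands upright on the shelf
- funnel: wide white plastic canning funnel, 70 g, loose: a spout 45 mm outside and 40 mm inside, 28 mm long, then a cone widening to a rim 120 mm across, 64 mm above the spout's end; origin: centre of the spout's lower end. It starts standing in the jar's mouth on three ribs under its cone, its spout 25 mm down, its origin about 70 mm above the shelf
- funnel_mouth (a point): centre of the funnel's rim, 64 mm above its origin (about 134 mm above the shelf while in the jar)
- funnel_tab (a point): where to grip the funnel: the middle of its side tab, which sticks out level from the rim along the funnel's -x, at first within 0.9 rad of the world's -x (from 58 to 94 mm from its axis), 14 mm wide (along the funnel's y), 10 mm thick; this point is 81 mm from the axis and 58 mm above the funnel's origin
- caddy: fixed green plastic caddy, 130 mm along its x, 180 mm along its y, 150 mm high; its front, with the tilt-out bin, faces its -x; origin: centre of its underside
- bin (a joint): angle of the tilt-out bin in rad: 0 shut (flush with the caddy's front), 0.75 fully tilted out; starts half open at 0.40 to 0.52. It is hinged along its lower front edge (a line along the caddy's y, 60 mm in front of its centre, 14 mm above the shelf) and tilts its top out to the caddy's -x; it stays where it is left, and takes about 2 N at the top of its front to push shut
- bin_lip (a point): middle of the top edge of the bin's front panel, 112 mm from the hinge line; the panel is 4 mm thick and 166 mm wide. With the bin half open, the gap from this edge back to the caddy's front face (61 mm in front of its centre) is the bin's mouth
- bin_in (a point): centre of the bin's inner floor (95 by 158 mm), turning with the bin: x to the back (into the caddy), z up along the bin's front panel; side walls 85 mm high
- screwdriver: yellow screwdriver lying on the shelf, to be left alone; origin at its middle, on the underside
- mug: blue mug, 76 mm across, 85 mm high, to be left alone; origin: centre of its underside
- timer: steel egg timer, 66 mm across, 54 mm high, to be left alone; origin: centre of its underside

How it is judged:
By the outcome, as a careful person would: the job done as asked, in the order asked, and still so for the second after the job is handed in, with the robot touching nothing.
Of nut0, nut2, nut3, nut5 only 3 to 4 are there at a start; the rules pass over those that are not, and their reading is None.
Of nut1, nut4 only 1 to 2 are there at a start; the rules pass over those that are not, and their reading is None.
At some moment in a run one of nut0, nut1, nut2, nut3, nut4, nut5 may be knocked a few centimetres aside while the robot is not near it.
It also fails if it takes over 210 s, if anything falls off the work surface, if the arm or the gripper's body presses on something with over 40 N, if the wrist force passes 120 N, or if a joint passes its speed limit or range.

### The arm

A 7-joint arm with a two-finger parallel gripper is mounted at the origin on the work surface. World frame = base frame: x ahead of the robot, y to its left, z up, the work surface at z = 0. Lengths are in m, angles in rad, forces in N, time in s.
With the tool pointing down it reaches from about 0.425 to 0.875 m from the base axis. Payload 4.7 kg.
Tool frame: the origin (TCP) lies midway between the tips of the shut fingers; the grasp point (between the pads) lies 19 mm behind it; z points along the fingers, y is the line along which they close (so a half turn about z gives the same grasp; the last joint's range is limited). The gripper opens to 85 mm and grips with 20 to 120 N. Pads are 22 mm wide; open, the fingers measure 114 mm over their backs; the gripper's body (76 mm by 85 mm) begins 54 mm behind the grasp point. The pads swing forward as they close: fully open they stand 13 mm farther back than shut.
Start: joints at [-1.319, 0.321, -0.07, 1.45, 0.023, 1.371, -0.057], TCP at [0.153, 0.632, 0.231] pointing down, gripper open.
Joint ranges: [-2.86, 2.86], [-0.3, 2.09], [-1.38, 1.24], [0.06, 2.45], [-1.56, 4.7], [0.09, 2.05], [-2.69, 2.69]. Speed limits (rad/s): [2.57, 2.57, 3.14, 3.14, 3.14, 3.14, 3.14].

### API

Orientations are given as a unit quaternion [w, x, y, z].
In Python, from bench import ctrl gives the robot as it stands. The module is installed in compiled form; this text tells all that it offers.
- The arm moves only by the shell command python3 -m creep 'ROWS'. ROWS is JSON, a list that holds one entry, the list of rows, each a list of 7 numbers: the turn, a rotation vector about the tool's x, y, z in rad, then the shift along the tool's x, y, z in mm, then the opening, from 0 (shut) to 1 (fully open). In form: [[[rx, ry, rz, x, y, z, gripper], ...]]. A call has 1 to 10 rows; each row shifts and turns the commanded pose from where the row before left it, along the tool's axes as they then stand; what a row does not reach is not made up. A row lasts 1/10 s, in which the tool goes at most 50 mm and 8.59 degrees, less where a joint would pass 70% of its speed; a pose out of reach is approached as far as the arm can. A call with a gripper value outside its range is refused whole. The fingers move at their own pace and stop on an object; the grip force is fixed at half the most. Time passes only in rows, so rows that do not move let the fingers close. It gives the time, the measured TCP pose, the force, the opening and the grip force at its end, in the units of the state.
- ctrl.state(): the state, without advancing time (a new reading comes with each control period).
- ctrl.snapshot(name): name is "scene" or "top" or "wrist"; returns a dict with "img" (400x640x3 uint8, blue, green, red), "mtx" (3x3 intrinsics, pixels), "rvec" (rotation vector, rad) and "tvec" (3), from world to camera coordinates, as OpenCV has them; the wrist camera has in their place "tool_from_camera" (4x4, takes a point from camera to tool coordinates, whose origin is the TCP and whose axes are the flange's). Camera axes: x right, y down, z forward; pixel columns grow to the right and rows downward; lengths in m; the calibration is good to about 2 mm. A picture is of the moment at which its call begins: read the wrist's pose just before it. There is no depth.
- ctrl.hand_in(): hands the job in; it is judged then, once.
Trained networks look in a picture, given as the dict that the camera call returned (one of the last four; its "shot" number tells which), for a name from the list of things; names that differ only in an ending like _2 or _b are one class to them, and where a whole thing is asked for, a point or a joint stands for the part that bears it (a point fixed in the world has none). Each returns a list of dicts, best first, with "p" (0 to 1); they miss things now and then, are a little off and sometimes report something else, mostly with a low value. They report only what shows in the picture. A call takes as long as a camera call.
- ctrl.spot_in(label, picture): "box" ([left, top, right, bottom] in pixels, round what is visible of it).
- ctrl.landmark_of(label, picture): "pixel" ([row, column] in pixels: a listed point, or the origin of a listed thing).
The state is a dict: "time_s": time; "joint_positions": joint angles; "dq": joint speeds; "effort": joint torques, N m; "position": TCP position; "eef_rot": TCP orientation; "force": force on the tool from outside, world axes, zero at the start; "moment": the same for the moment, N m; "opening": finger opening in m; "finger_force": force on a finger pad.
Only numpy, scipy, OpenCV 4.12 (cv2) and the standard library are available. Lean on these libraries where they do the work, as an engineer would, in place of code of your own. Each camera call takes 0.05 s, during which the arm holds its last target. There are 200 camera calls.

## Working session

There is one attempt and no reset: what is moved stays moved. The work goes in short steps, Python scripts to look and compute and a shell command to move; the robot and the scene stay as the last step left them, time stands still between calls to the robot, and variables do not carry over. Pictures are saved under pics/ and viewed, at most 14 in all, crops included, and the job is handed in when it is done.

```bash
ls; mkdir -p pics
python3 - <<'E'
from bench import ctrl
import cv2
s=ctrl.state(); print(s)
for n in("scene","top"):
    p=ctrl.snapshot(n); cv2.imwrite(f"pics/{n}0.png",p["img"]); print(n,p["mtx"].tolist(),p["rvec"],p["tvec"],p["shot"])
    for l in "nut0 tray gauge gauge_hole pan pan_grip jar funnel funnel_mouth funnel_tab caddy bin bin_lip bin_in screwdriver mug timer".split():
        r=ctrl.landmark_of(l,p); print(l,[(round(d["p"],2),[round(float(v)) for v in d["pixel"]]) for d in r[:7]])
E
```

```text
pics
{'time_s': 0.0, 'joint_positions': array([-1.3188526 ,  0.32183454, -0.0701461 ,  1.45170519,  0.02259338,
        1.37076421, -0.05691129]), 'dq': array([ 0.00022107,  0.00048779, -0.00036945,  0.00048513,  0.00139906,
       -0.0006334 ,  0.00075365]), 'effort': array([ 5.67666139e-04, -4.93568659e+01, -3.81984059e-01, -3.14334548e+01,
        1.30108214e-02,  1.14641289e-02,  6.25463500e-06]), 'position': array([0.15302559, 0.63117308, 0.23020131]), 'eef_rot': array([-7.81266657e-05,  1.18603540e-01,  9.92941225e-01, -9.58421368e-04]), 'force': array([-0.08394552, -0.03819079, -0.06284621]), 'moment': array([0.03291694, 0.00879717, 0.01247864]), 'finger_force': 0.0, 'opening': 0.08518444544095856}
scene [[449.70938160220544, 0.0, 322.7663190201215], [0.0, 449.70938160220544, 200.32665399234514], [0.0, 0.0, 1.0]] [ 0.85765017  2.60102566 -1.00650019] [ 0.51487491 -0.14826935  1.45413548] 1
nut0 [(0.65, [200, 359]), (0.58, [213, 339]), (0.48, [226, 320]), (0.47, [200, 326]), (0.37, [188, 346])]
tray [(0.84, [209, 331]), (0.23, [148, 266])]
gauge [(0.89, [283, 365])]
gauge_hole [(0.67, [268, 368])]
pan [(0.95, [283, 362]), (0.55, [273, 468])]
pan_grip [(0.56, [259, 390])]
jar [(0.8, [179, 268]), (0.67, [214, 338]), (0.42, [189, 347]), (0.17, [335, 353])]
funnel [(0.18, [133, 267])]
funnel_mouth [(0.85, [147, 266]), (0.32, [215, 338])]
funnel_tab [(0.75, [286, 364]), (0.58, [134, 271]), (0.46, [197, 326])]
caddy [(0.78, [336, 448]), (0.24, [274, 469])]Traceback (most recent call last):
  File "<stdin>", line 7, in <module>
ValueError: it knows: bin_in, bin_lip, caddy, funnel, funnel_mouth, funnel_tab, gauge, gauge_hole, jar, mug, nut, pan, pan_grip, screwdriver, timer, tray
```

```bash
cat > h.py <<'E'
from bench import ctrl
import cv2, numpy as np
from scipy.spatial.transform import Rotation as R
np.set_printoptions(precision=4,suppress=True)
def cam(p,s=None):
    """returns K, Rcw (cam->world), C"""
    K=np.array(p["mtx"])
    if "rvec" in p:
        Rm=cv2.Rodrigues(np.array(p["rvec"],float))[0]; return K,Rm.T,-Rm.T@np.array(p["tvec"],float).ravel()
    q=s["eef_rot"]; Rt=R.from_quat([q[1],q[2],q[3],q[0]]).as_matrix(); T=np.array(p["tool_from_camera"])
    return K,Rt@T[:3,:3],Rt@T[:3,3]+s["position"]
def ray(c,px): # px=[row,col]
    K,Rw,C=c; d=Rw@np.linalg.solve(K,[px[1],px[0],1.]); return C,d/np.linalg.norm(d)
def atz(c,px,z):
    C,d=ray(c,px); return C+d*(z-C[2])/d[2]
def proj(c,X):
    K,Rw,C=c; v=K@(Rw.T@(np.array(X)-C)); return np.array([v[1]/v[2],v[0]/v[2]])
def tri(obs): # [(cam,px),...]
    A=np.zeros((3,3));b=np.zeros(3);rs=[ray(c,p) for c,p in obs]
    for C,d in rs:
        M=np.eye(3)-np.outer(d,d);A+=M;b+=M@C
    X=np.linalg.solve(A,b); return X,max(np.linalg.norm(np.cross(X-C,d)) for C,d in rs)
def snap(n,name=None):
    s=ctrl.state(); p=ctrl.snapshot(n)
    if name: cv2.imwrite(f"pics/{name}.png",p["img"])
    return p,cam(p,s)
def lm(l,p,k=1,pm=0.0): return [(round(float(d["p"]),2),np.round(np.array(d["pixel"],float),1).tolist()) for d in ctrl.landmark_of(l,p)[:k] if d["p"]>=pm]
def st():
    s=ctrl.state();q=s["eef_rot"];Rt=R.from_quat([q[1],q[2],q[3],q[0]]).as_matrix();return s,Rt
def go(target,yaw=None,Rt_des=None):
    """delta in tool axes (mm) & rotvec (tool axes) to reach target; yaw = world angle of the tool y (closing) axis, tool down"""
    s,Rt=st(); d=Rt.T@(np.array(target)-s["position"])*1e3
    print("t",round(s["time_s"],2),"pos",s["position"],"shift mm",np.round(d,1))
    if yaw is not None:
        best=None
        for y in (yaw,yaw+np.pi):
            ya=np.array([np.cos(y),np.sin(y),0]);za=np.array([0,0,-1.]);D=np.stack([np.cross(ya,za),ya,za],1)
            r=R.from_matrix(Rt.T@D).as_rotvec()
            print(" yaw opt rotvec",r, "q7",s["joint_positions"][6].round(2))
E
python3 - <<'E'
from h import *
a,ca=snap("scene","scene1"); b,cb=snap("top","top1")
print(ca[2],cb[2])
print([[r for r in x] for x in (cb[1].round(2).tolist(),)], cb[0].tolist())
for l in "nut tray gauge gauge_hole pan pan_grip jar funnel funnel_mouth funnel_tab caddy bin_lip bin_in screwdriver mug timer".split():
    k=6 if l=="nut" else 1
    A=lm(l,a,k);B=lm(l,b,k); print(l,A,B)
    if k==1 and A and B: print("   ",tri([(ca,A[0][1]),(cb,B[0][1])]))
E
```

```text
[1.0584 0.5706 0.9777] [ 0.4385 -0.045   1.1802]
[[[-0.02, -0.99, 0.15], [-1.0, 0.02, -0.03], [0.03, -0.15, -0.99]]] [[407.02575147178806, 0.0, 319.8071162688252], [0.0, 407.02575147178806, 194.71844257250626], [0.0, 0.0, 1.0]]
nut [(0.59, [215.4, 338.1]), (0.55, [201.3, 360.8]), (0.55, [335.0, 353.4]), (0.53, [185.4, 346.1]), (0.51, [198.0, 327.2]), (0.46, [224.8, 319.8])] [(0.54, [224.4, 337.7]), (0.49, [224.2, 320.0]), (0.49, [246.1, 314.6]), (0.42, [196.8, 317.9]), (0.39, [252.0, 342.4])]
tray [(0.79, [205.2, 331.8])] [(0.8, [226.8, 329.9])]
    (array([ 0.5225, -0.1094,  0.0037]), np.float64(0.0033820191114622825))
gauge [(0.65, [281.4, 360.3])] [(0.64, [198.8, 243.1])]
    (array([ 0.6137,  0.1381, -0.0021]), np.float64(0.008359234658635223))
gauge_hole [(0.76, [266.4, 369.2])] [(0.7, [195.1, 239.7])]
    (array([0.6075, 0.1429, 0.0673]), np.float64(0.0010939927890711867))
pan [(0.95, [285.5, 362.3])] [(0.51, [200.4, 246.2])]
    (array([ 0.6092,  0.136 , -0.0278]), np.float64(0.0038968085875235718))
pan_grip [(0.93, [258.3, 389.6])] [(0.54, [229.8, 245.7])]
    (array([0.5182,
[... 484 characters left out ...]
1])] [(0.68, [205.9, 430.6])]
    (array([ 0.5663, -0.3735,  0.1198]), np.float64(0.006485825409390515))
caddy [(0.57, [336.2, 450.6])] [(0.55, [223.1, 166.8])]
    (array([ 0.5417,  0.3667, -0.0123]), np.float64(0.0011207980577194762))
bin_lip [(0.83, [271.7, 469.9])] [(0.98, [252.7, 169.0])]
    (array([0.4557, 0.3132, 0.1148]), np.float64(0.000974209111729172))
bin_in [] [(0.67, [227.0, 163.2])]
screwdriver [(0.56, [222.5, 246.1])] [(0.76, [148.7, 364.1])]
    (array([ 0.7533, -0.2167, -0.0114]), np.float64(0.00159753748035009))
mug [(0.84, [127.1, 272.1])] [(0.57, [242.0, 477.0])]
    (array([ 0.4654, -0.5373, -0.0098]), np.float64(0.002074325212785076))
timer [(0.88, [337.6, 351.9])] []
```

View pics/scene1.png

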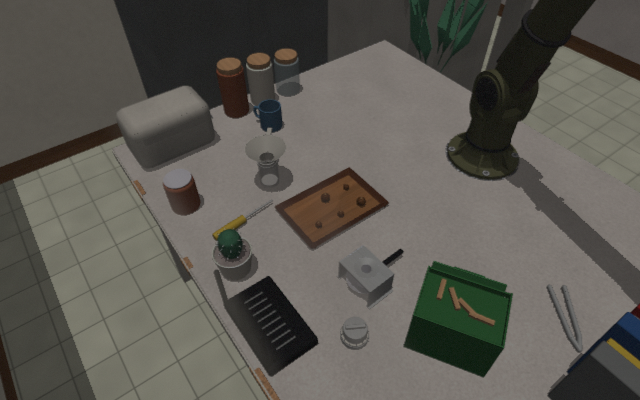

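View pics/top1.png

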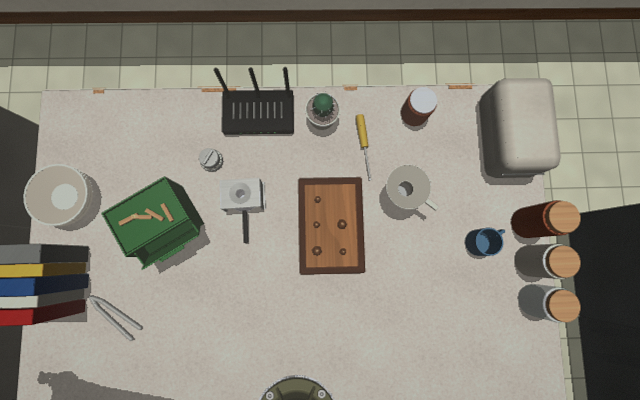

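```bash
python3 -m creep '[[[0,0,-0.118,0,0,0,1],[0,0,-0.118,0,0,0,1],[0,0,0,-30,-38,0,1],[0,0,0,-30,-38,0,1],[0,0,0,-30,-38,0,1],[0,0,0,-30,-38,0,1],[0,0,0,-30,-38,0,1],[0,0,0,-30,-38,0,1],[0,0,0,-30,-38,0,1],[0,0,0,-30,-38,0,1]]]' && python3 -m creep '[[[0,0,0,-12,-44,-5,1],[0,0,0,-12,-44,-5,1],[0,0,0,-12,-44,-5,1],[0,0,0,-12,-44,-5,1],[0,0,0,-12,-44,-5,1],[0,0,0,-12,-44,-5,1],[0,0,0,-12,-44,-5,1],[0,0,0,-12,-44,-5,1],[0,0,0,-12,-44,-5,1],[0,0,0,0,0,0,0.6]]]'
python3 - <<'E'
from h import *
p,c=snap("wrist","w1"); s,Rt=st(); print(s["time_s"],s["position"],Rt,s["joint_positions"],s["opening"]); print(p["tool_from_camera"],p["mtx"])
for pm in lm("nut",p,8): print(pm,atz(c,pm[1],.018))
b,cb=snap("top","top2")
for pm in lm("nut",b,8): print(pm,atz(cb,pm[1],.018))
E
```

```text
time_s: 3.3
position: [0.3936, 0.3256, 0.2317]
eef_rot: [0.0, 0.001, 1.0, 0.0]
force: [1.2, 0.8, 1.0]
opening: 0.0855
finger_force: 0.0
time_s: 4.3
position: [0.5006, -0.0767, 0.2777]
eef_rot: [0.001, 0.007, 1.0, -0.001]
force: [0.2, 0.2, 0.1]
opening: 0.0733
finger_force: 0.0
4.35 [ 0.5002 -0.0727  0.277 ] [[-1.      0.009   0.0014]
 [ 0.009   1.     -0.0006]
 [-0.0014 -0.0006 -1.    ]] [-0.5241 -0.0306  0.6078  1.7525  0.0182  1.4129  1.6424] 0.06602640586637576
[[ 0.0002 -0.9454 -0.3258  0.0843]
 [ 1.      0.0001  0.0003 -0.001 ]
 [-0.0002 -0.3258  0.9454 -0.1432]
 [ 0.      0.      0.      1.    ]] [[296.6439   0.     324.3388]
 [  0.     296.6439 196.1193]
 [  0.       0.       1.    ]]
(0.76, [119.7, 334.9]) [ 0.4493 -0.0637  0.018 ]
(0.65, [176.7, 282.0]) [ 0.5262 -0.1382  0.018 ]
(0.63, [115.9, 281.2]) [ 0.4436 -0.1343  0.018 ]
(0.44, [174.2, 332.5]) [ 0.5235 -0.0672  0.018 ]
(0.41, [225.2, 328.2]) [ 0.6017 -0.0739  0.018 ]
```

View pics/w1.png

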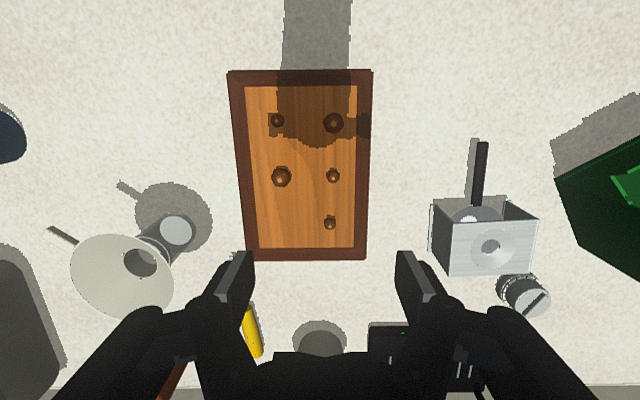

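Run:
```python
from h import *
b=cv2.imread("pics/top1.png"); p=ctrl.snapshot("top"); cb=cam(p)
# blobs: dark relative to median in the tray
def blobs(im,box):
    r0,r1,c0,c1=box; g=im[r0:r1,c0:c1].max(2).astype(float); g0=cv2.medianBlur(g.astype(np.uint8),31 if im is not b else 21).astype(float)
    m=(g<g0*0.72).astype(np.uint8); n,l,stt,ce=cv2.connectedComponentsWithStats(m)
    return [(ce[i][1]+r0,ce[i][0]+c0,int(stt[i][4])) for i in range(1,n) if stt[i][4]>12]
print("top")
for r,c,a in blobs(b,(182,270,304,360)): print((r.round(1),c.round(1),a),atz(cb,(r,c),.018))
```

```text
top
(np.float64(199.4), np.float64(317.2), 28) [ 0.5989 -0.072   0.018 ]
(np.float64(224.1), np.float64(341.5), 63) [ 0.5261 -0.1397  0.018 ]
(np.float64(224.4), np.float64(316.2), 23) [ 0.5268 -0.0673  0.018 ]
(np.float64(250.5), np.float64(316.4), 62) [ 0.4531 -0.0664  0.018 ]
(np.float64(251.3), np.float64(342.2), 31) [ 0.449  -0.1394  0.018 ]
```

```bash
python3 -m creep '[[[0,0,-0.008,-6.5,1.5,44,0.5],[0,0,0,-6.5,1.5,44,0.5],[0,0,0,-6.5,1.5,44,0.5],[0,0,0,-6.5,1.5,44,0.5],[0,0,0,0,0,0,0.5]]]'
python3 - <<'E'
from h import *
p,c=snap("wrist","w2"); s,Rt=st(); print(s["time_s"],s["position"],Rt[:,1],s["opening"]);print(proj(c,s["position"]))
for pm in lm("nut",p,8): print(pm,atz(c,pm[1],.018))
a,ca=snap("scene")
for pm in lm("nut",a,8): print(pm,atz(ca,pm[1],.018))
E
```

```text
time_s: 5.05
position: [0.5213, -0.0604, 0.0945]
eef_rot: [-0.006, -0.005, 1.0, -0.0]
force: [-1.1, 0.2, -1.2]
opening: 0.0426
finger_force: 0.0
5.1 [ 0.5235 -0.0612  0.0979] [-0.0087  1.     -0.0007] 0.042463673489136475
[263.1713 324.4851]
(0.92, [117.1, 318.5]) [ 0.4519 -0.0662  0.018 ]
(0.85, [212.9, 316.1]) [ 0.526  -0.0679  0.018 ]
(0.69, [211.8, 226.7]) [ 0.5257 -0.1392  0.018 ]
(0.66, [110.0, 213.5]) [ 0.4477 -0.1413  0.018 ]
(0.62, [290.2, 312.0]) [ 0.5987 -0.0714  0.018 ]
(0.51, [215.2, 338.4]) [ 0.5405 -0.0611  0.018 ]
(0.39, [200.3, 358.9]) [ 0.4585 -0.0704  0.018 ]
(0.38, [225.2, 319.7]) [ 0.6038 -0.0632  0.018 ]
```

View pics/w2.png

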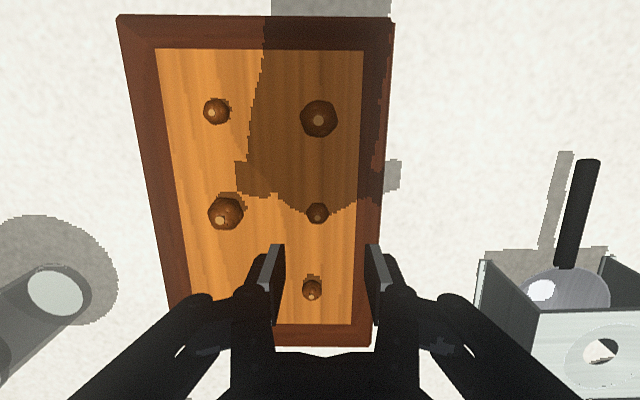

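```bash
python3 -m creep '[[[0,0,0,-1,-2.5,30,0.5],[0,0,0,-1,-2.5,30,0.5],[0,0,0,-0.5,-2,20,0.5],[0,0,0,0,0,10,0.5],[0,0,0,0,0,0,0.5],[0,0,0,0,0,0,0.5]]]' && python3 -m creep '[[[0,0,0,0,0,0,0],[0,0,0,0,0,0,0],[0,0,0,0,0,0,0],[0,0,0,0,0,0,0],[0,0,0,0,0,-30,0],[0,0,0,0,0,-45,0],[0,0,0,0,0,-45,0],[0,0,0,0,0,0,0]]]'
python3 - <<'E'
from h import *
p,c=snap("wrist","w3"); s,Rt=st(); print(s["time_s"],s["position"],Rt,s["opening"],s["joint_positions"])
for l in("nut","gauge_hole","pan_grip","funnel_tab","funnel_mouth"):
  for pm in lm(l,p,5): print(l,pm,atz(c,pm[1],dict(nut=.018,gauge_hole=.067,pan_grip=.022,funnel_tab=.128,funnel_mouth=.134)[l]))
E
```

```text
time_s: 5.85
position: [0.5299, -0.0696, 0.0121]
eef_rot: [0.001, -0.003, 1.0, 0.0]
force: [-0.3, -0.5, 0.7]
opening: 0.0426
finger_force: 0.0
time_s: 6.65
position: [0.5329, -0.0704, 0.1368]
eef_rot: [0.006, -0.003, 1.0, 0.001]
force: [0.6, -0.1, -0.3]
opening: 0.0132
finger_force: 58.9
6.7 [ 0.531  -0.0699  0.1338] [[-1.     -0.0063  0.0073]
 [-0.0063  1.      0.0012]
 [-0.0073  0.0011 -1.    ]] 0.013137013899847876 [-0.4981  0.1597  0.6357  1.8842 -0.1073  1.1236  1.7545]
nut (0.92, [93.4, 329.2]) [ 0.4496 -0.0676  0.018 ]
nut (0.86, [252.7, 323.3]) [ 0.6005 -0.0718  0.018 ]
nut (0.74, [179.2, 248.5]) [ 0.5242 -0.1407  0.018 ]
nut (0.56, [90.5, 243.9]) [ 0.4477 -0.1383  0.018 ]
nut (0.39, [334.9, 579.5]) [0.7043 0.2167 0.018 ]
gauge_hole (0.87, [297.5, 571.6]) [0.6148 0.1433 0.067 ]
pan_grip (0.61, [178.2, 553.6]) [0.5205 0.1354 0.022 ]
```

```bash
python3 -m creep '[[[0,0,0,-16,42.5,0,0],[0,0,0,-16,42.5,0,0],[0,0,0,-16,42.5,0,0],[0,0,0,-16,42.5,0,0],[0,0,0,-16,42.5,0,0],[0,0,0,0,0,0,0],[0,0,0,0,0,0,0]]]'
python3 - <<'E'
from h import *
p,c=snap("wrist","w4"); s,Rt=st(); print(s["time_s"],s["position"],Rt[:,1],s["opening"],s["joint_positions"])
b,cb=snap("top"); a,ca=snap("scene")
for l in("gauge_hole","pan_grip"):
  o=[(c,lm(l,p)),(ca,lm(l,a)),(cb,lm(l,b))]; print(l,[x[1] for x in o]); o=[(x,y[0][1]) for x,y in o if y]
  for i in o: print(atz(*i,.067 if l=="gauge_hole" else .022))
  print(tri(o))
E
```

```text
time_s: 7.65
position: [0.6062, 0.1444, 0.1283]
eef_rot: [-0.001, -0.005, 1.0, -0.001]
force: [-0.1, -1.8, 0.3]
opening: 0.0133
finger_force: 58.9
7.7 [0.6063 0.1424 0.1287] [-0.0063  1.     -0.0021] 0.013340827673072125 [-0.6851  0.3584  0.5072  1.6627 -0.1843  1.1716  1.4447]
gauge_hole [[(0.81, [225.2, 325.7])], [(0.82, [266.8, 366.0])], [(0.9, [192.6, 236.2])]]
[0.6153 0.1445 0.067 ]
[0.6135 0.1398 0.067 ]
[0.6155 0.1518 0.067 ]
(array([0.6146, 0.1461, 0.0739]), np.float64(0.0045007362302878755))
pan_grip [[(0.75, [90.5, 316.4])], [(0.97, [261.2, 391.2])], [(0.82, [227.7, 246.4])]]
[0.5191 0.1362 0.022 ]
[0.5288 0.1438 0.022 ]
[0.5215 0.1304 0.022 ]
(array([0.5202, 0.135 , 0.0046]), np.float64(0.0031300616737747144))
```

View pics/w4.png

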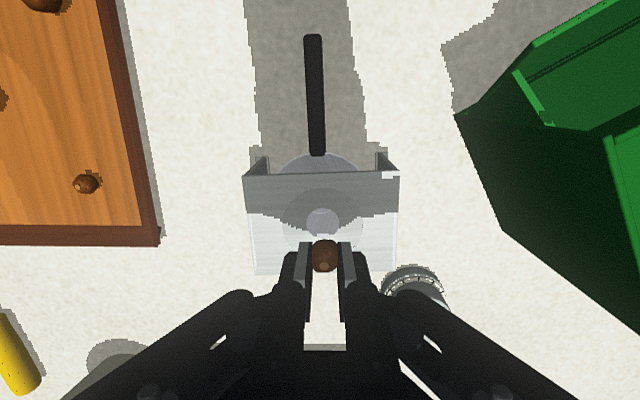

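```bash
python3 -m creep '[[[0,0,0,-5.5,0.5,18,0],[0,0,0,-5.5,0.5,18,0],[0,0,0,0,0,12,0],[0,0,0,0,0,0,0],[0,0,0,0,0,0,0],[0,0,0,0,0,0,0.4],[0,0,0,0,0,0,0.4],[0,0,0,0,0,-20,0.4],[0,0,0,0,0,-30,0.4],[0,0,0,0,0,0,0.4]]]'
python3 - <<'E'
from h import *
p,c=snap("wrist","w5"); s,Rt=st(); print(s["time_s"],s["position"],Rt[:,1],s["opening"],s["joint_positions"])
for l in("nut","gauge_hole"):
  for pm in lm(l,p,5): print(l,pm,atz(c,pm[1],dict(nut=.018,gauge_hole=.067,pan_grip=.022,funnel_tab=.128,funnel_mouth=.134)[l]))
E
```

```text
time_s: 9.1
position: [0.6212, 0.1448, 0.1375]
eef_rot: [0.004, -0.003, 1.0, 0.001]
force: [-0.5, -0.4, 1.3]
opening: 0.0346
finger_force: 0.0
9.15 [0.62   0.1446 0.1355] [-0.0062  1.      0.0022] 0.03398655348742731 [-0.6755  0.3753  0.5076  1.6277 -0.1948  1.1832  1.4525]
nut (0.89, [162.9, 84.3]) [ 0.5979 -0.0716  0.018 ]
gauge_hole (0.82, [199.3, 322.9]) [0.6137 0.143  0.067 ]
```

View pics/w5.png

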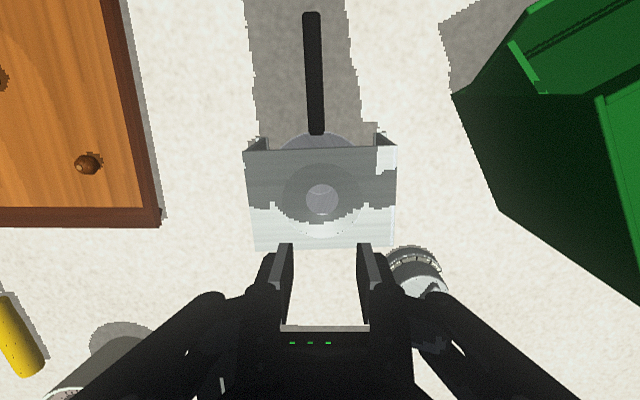

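```bash
python3 -m creep '[[[0,0,0,4.2,-43,0,0.5],[0,0,0,4.2,-43,0,0.5],[0,0,0,4.2,-43,0,0.5],[0,0,0,4.2,-43,0,0.5],[0,0,0,4.2,-43,20,0.5],[0,0,0,0,0,35,0.5],[0,0,0,0,0,20,0.5],[0,0,0,0,0,0,0.5],[0,0,0,0,0,0,0.5]]]'
python3 - <<'E'
from h import *
p,c=snap("wrist"); s,Rt=st(); print(s["time_s"],s["position"],Rt[:,1],s["opening"],s["joint_positions"])
for pm in lm("nut",p,5): print(pm,atz(c,pm[1],.018))
E
```

```text
time_s: 10.15
position: [0.598, -0.0707, 0.0569]
eef_rot: [-0.001, -0.003, 1.0, -0.0]
force: [0.2, -0.1, 0.7]
opening: 0.0429
finger_force: 0.0
10.2 [ 0.5989 -0.0706  0.0579] [-0.0068  1.     -0.0001] 0.04249298870044023 [-0.3996  0.4054  0.5754  1.7795 -0.253   1.0301  1.8476]
(0.95, [115.2, 207.5]) [ 0.526  -0.1414  0.018 ]
(0.79, [224.8, 321.4]) [ 0.5967 -0.0736  0.018 ]
```

```bash
python3 -m creep '[[[0,0,0,1,-2,25,0.5],[0,0,0,0,0,20,0.5],[0,0,0,0,0,4.5,0.5],[0,0,0,0,0,0,0.5],[0,0,0,0,0,0,0],[0,0,0,0,0,0,0],[0,0,0,0,0,0,0],[0,0,0,0,0,0,0],[0,0,0,0,0,-35,0],[0,0,0,0,0,-40,0]]]' && python3 -m creep '[[[0,0,0,0,0,-40,0],[0,0,0,-3,43,0,0],[0,0,0,-3,43,0,0],[0,0,0,-3,43,0,0],[0,0,0,-3,43,0,0],[0,0,0,-3.5,43,0,0],[0,0,0,0,0,0,0],[0,0,0,0,0,0,0]]]'
python3 - <<'E'
from h import *
p,c=snap("wrist","w6"); s,Rt=st(); print(s["time_s"],s["position"],Rt[:,1],s["opening"])
for l in("nut","gauge_hole"):
  for pm in lm(l,p,5): print(l,pm,atz(c,pm[1],.067))
print(proj(c,s["position"]))
E
```

```text
time_s: 11.25
position: [0.5957, -0.0727, 0.0821]
eef_rot: [-0.002, -0.003, 1.0, -0.0]
force: [1.7, 0.3, 0.6]
opening: 0.0131
finger_force: 59.0
time_s: 12.05
position: [0.6112, 0.1439, 0.1225]
eef_rot: [-0.0, -0.005, 1.0, -0.0]
force: [-0.6, -0.6, -0.6]
opening: 0.0129
finger_force: 59.0
12.1 [0.6114 0.1417 0.1227] [-0.0066  1.     -0.001 ] 0.01323692471957474
nut (0.39, [122.9, 580.3]) [0.543  0.3094 0.067 ]
gauge_hole (0.65, [220.0, 321.3]) [0.6137 0.1408 0.067 ]
gauge_hole (0.24, [84.0, 316.0]) [0.521  0.1369 0.067 ]
[257.0053 322.0064]
```

```bash
cat > chk.py <<'E'
import sys
from h import *
p,c=snap("wrist",sys.argv[1] if len(sys.argv)>1 else None); s,Rt=st(); print(round(s["time_s"],2),s["position"],Rt[:,1],s["opening"].round(4),s["joint_positions"].round(2))
for z,l in((.018,"nut"),(.067,"gauge_hole")):
  for pm in lm(l,p,5,.3): print(l,pm,atz(c,pm[1],z))
E
python3 -m creep '[[[0,0,0,-2.5,1,22,0],[0,0,0,0,0,20,0],[0,0,0,0,0,0,0],[0,0,0,0,0,0,0],[0,0,0,0,0,0,0.4],[0,0,0,0,0,0,0.4],[0,0,0,0,0,-20,0.4],[0,0,0,0,0,-35,0.4],[0,0,0,0,0,0,0.4]]]' && python3 chk.py w7 && python3 -m creep '[[[0,0,0,23.7,-40.3,0,0.5],[0,0,0,23.7,-40.3,0,0.5],[0,0,0,23.7,-40.3,0,0.5],[0,0,0,23.7,-40.3,0,0.5],[0,0,0,23.7,-40.3,0,0.5],[0,0,0,23.7,-40.3,0,0.5],[0,0,0,23.7,-40.3,35,0.5],[0,0,0,0,0,35,0.5],[0,0,0,0,0,0,0.5],[0,0,0,0,0,0,0.5]]]' && python3 chk.py
```

```text
time_s: 13.1
position: [0.6177, 0.1437, 0.1418]
eef_rot: [0.005, -0.003, 1.0, 0.002]
force: [0.7, 0.4, 0.9]
opening: 0.0339
finger_force: 0.0Traceback (most recent call last):
  File "chk.py", line 3, in <module>
    p,c=snap("wrist",sys.argv[1] if len(sys.argv)>1 else None); s,Rt=st(); print(round(s["time_s"],2),s["position"],Rt[:,1],s["opening"].round(4),s["joint_positions"].round(2))
                                                                                                                            ^^^^^^^^^^^^^^^^^^
AttributeError: 'float' object has no attribute 'round'
```

```bash
sed -i 's/s\["opening"\].round(4)/round(s["opening"],4)/' chk.py; python3 chk.py w8 && python3 -m creep '[[[0,0,0,23.7,-40.3,0,0.5],[0,0,0,23.7,-40.3,0,0.5],[0,0,0,23.7,-40.3,0,0.5],[0,0,0,23.7,-40.3,0,0.5],[0,0,0,23.7,-40.3,0,0.5],[0,0,0,23.7,-40.3,0,0.5],[0,0,0,23.7,-40.3,35,0.5],[0,0,0,0,0,35,0.5],[0,0,0,0,0,0,0.5],[0,0,0,0,0,0,0.5]]]' && python3 chk.py
```

```text
13.2 [0.6151 0.1435 0.1377] [-0.0061  1.      0.0015] 0.0341 [-0.68  0.37  0.51  1.64 -0.19  1.19  1.45]
nut (0.59, [185.6, 338.1]) [0.6137 0.1558 0.018 ]
gauge_hole (0.94, [204.0, 323.4]) [0.6134 0.1421 0.067 ]
time_s: 14.3
position: [0.4529, -0.1335, 0.0706]
eef_rot: [-0.001, -0.003, 1.0, -0.0]
force: [1.2, -0.4, 0.2]
opening: 0.0424
finger_force: 0.0
14.35 [ 0.4542 -0.1334  0.0715] [-0.0077  1.     -0.0004] 0.0429 [-0.45  0.1   0.72  2.08 -0.08  0.98  1.89]
nut (0.97, [217.4, 419.5]) [ 0.4515 -0.0663  0.018 ]
nut (0.93, [375.3, 621.5]) [0.6007 0.1281 0.018 ]
nut (0.75, [304.3, 315.9]) [ 0.5272 -0.1406  0.018 ]
nut (0.62, [209.7, 320.6]) [ 0.4461 -0.1371  0.018 ]
nut (0.43, [381.2, 638.5]) [0.6076 0.1455 0.018 ]
```

```bash
python3 -c "
import cv2
i=cv2.imread('pics/w8.png')[110:280,230:430];cv2.imwrite('pics/w8c.png',cv2.resize(i,None,fx=3,fy=3))"
python3 -m creep '[[[0,0,0,3.5,-2,25,0.5],[0,0,0,3.5,-2,25,0.5],[0,0,0,0,0,12.5,0.5],[0,0,0,0,0,0,0.5],[0,0,0,0,0,0,0],[0,0,0,0,0,0,0],[0,0,0,0,0,0,0],[0,0,0,0,0,0,0],[0,0,0,0,0,-35,0],[0,0,0,0,0,-40,0]]]'
```

```text
time_s: 15.45
position: [0.4447, -0.1381, 0.0831]
eef_rot: [-0.002, -0.003, 1.0, -0.0]
force: [0.1, 0.8, -0.4]
opening: 0.0134
finger_force: 59.0
```

View pics/w8c.png

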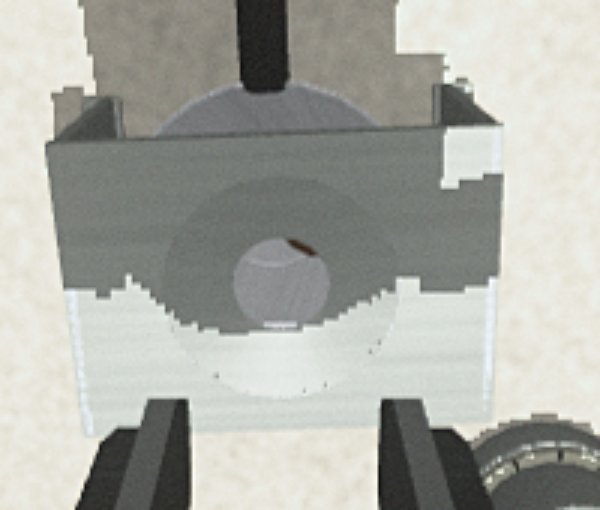

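```bash
python3 -m creep '[[[0,0,0,0,0,-40,0],[0,0,0,-24.2,40,0,0],[0,0,0,-24.2,40,0,0],[0,0,0,-24.2,40,0,0],[0,0,0,-24.2,40,0,0],[0,0,0,-24.2,40,0,0],[0,0,0,-24.2,40,0,0],[0,0,0,-24.2,40,0,0],[0,0,0,0,0,0,0],[0,0,0,0,0,0,0]]]' && python3 chk.py
```

```text
time_s: 16.45
position: [0.6137, 0.144, 0.1226]
eef_rot: [-0.001, -0.004, 1.0, -0.001]
force: [-0.4, -0.6, -0.3]
opening: 0.013
finger_force: 59.0
16.5 [0.6136 0.142  0.123 ] [-0.0061  1.     -0.0014] 0.0131 [-0.7   0.38  0.53  1.65 -0.21  1.17  1.46]
nut (0.89, [260.5, 322.8]) [0.6796 0.1421 0.018 ]
nut (0.35, [120.9, 582.4]) [0.5481 0.352  0.018 ]
gauge_hole (0.72, [217.6, 324.0]) [0.6143 0.1428 0.067 ]
```

```bash
python3 -m creep '[[[0,0,0,0,1,22,0],[0,0,0,0,0,20,0],[0,0,0,0,0,0,0],[0,0,0,0,0,0,0],[0,0,0,0,0,0,0.4],[0,0,0,0,0,0,0.4],[0,0,0,0,0,-20,0.4],[0,0,0,0,0,-35,0.4],[0,0,0,0,0,0,0.4]]]' && python3 chk.py w9 && python3 -m creep '[[[0,0,0,14.7,-47.3,0,0.6],[0,0,0,14.7,-47.3,0,0.6],[0,0,0,14.7,-47.3,0,0.6],[0,0,0,14.7,-47.3,0,0.6],[0,0,0,14.7,-47.3,0,0.6],[0,0,0,14.7,-47.3,20,0.6],[0,0,0,0,0,35,0.6],[0,0,0,0,0,15,0.6],[0,0,0,0,0,0,0.6],[0,0,0,0,0,0,0.6]]]' && python3 chk.py
```

```text
time_s: 17.5
position: [0.6176, 0.1444, 0.1423]
eef_rot: [0.005, -0.003, 1.0, 0.002]
force: [0.5, -0.6, 0.5]
opening: 0.0343
finger_force: 0.0
17.55 [0.6163 0.1443 0.1401] [-0.0061  1.      0.0024] 0.0338 [-0.7   0.37  0.54  1.63 -0.2   1.19  1.46]
nut (0.57, [271.0, 409.2]) [0.7096 0.2335 0.018 ]
nut (0.39, [185.2, 332.4]) [0.6157 0.1515 0.018 ]
gauge_hole (0.75, [203.5, 322.4]) [0.6154 0.1422 0.067 ]
time_s: 18.65
position: [0.529, -0.136, 0.0677]
eef_rot: [-0.0, -0.004, 1.0, 0.0]
force: [0.1, -0.1, -0.2]
opening: 0.0511
finger_force: 0.0
18.7 [ 0.5296 -0.1361  0.0684] [-0.0088  1.      0.    ] 0.0515 [-0.39  0.29  0.67  1.91 -0.21  1.01  1.96]
nut (0.64, [108.3, 438.6]) [ 0.4525 -0.0662  0.018 ]
nut (0.62, [219.6, 319.5]) [ 0.5287 -0.1403  0.018 ]
```

```bash
python3 -m creep '[[[0,0,0,0.5,-2,25,0.6],[0,0,0,1,-2,25,0.6],[0,0,0,0,0,8,0.6],[0,0,0,0,0,0,0.6],[0,0,0,0,0,0,0],[0,0,0,0,0,0,0],[0,0,0,0,0,0,0],[0,0,0,0,0,0,0],[0,0,0,0,0,-35,0],[0,0,0,0,0,-45,0]]]' && python3 -m creep '[[[0,0,0,0,0,-45,0],[0,0,0,5,46,-30,0],[0,0,0,5,46,-30,0],[0,0,0,5,46,-30,0],[0,0,0,5,46,0,0],[0,0,0,5,46,0,0],[0,0,0,5,46,0,0],[0,0,0,5,46,0,0],[0,0,0,5,46,0,0],[0,0,0,5,46,0,0]]]' && python3 -m creep '[[[0,0,-0.12,5,46,0,0],[0,0,-0.12,0,0,0,0],[0,0,-0.12,0,0,0,0],[0,0,-0.12,0,0,0,0],[0,0,0,0,0,0,0],[0,0,0,0,0,0,0]]]'
python3 - <<'E'
from h import *
p,c=snap("wrist","w10"); s,Rt=st(); print(s["time_s"],s["position"],Rt[:,:2],s["opening"],s["joint_positions"])
a,ca=snap("scene"); b,cb=snap("top")
for l in("bin_lip","bin_in","caddy"):
  o=[(c,lm(l,p)),(ca,lm(l,a)),(cb,lm(l,b))]; print(l,[x[1] for x in o]); o=[(x,y[0][1]) for x,y in o if y]
  for i in o: print(atz(*i,dict(bin_lip=.115,bin_in=.03,caddy=0)[l]))
  print(tri(o))
E
```

```text
time_s: 19.8
position: [0.5251, -0.141, 0.0889]
eef_rot: [-0.002, -0.003, 1.0, -0.0]
force: [0.8, 0.8, 0.6]
opening: 0.0233
finger_force: 59.0
time_s: 20.8
position: [0.4804, 0.2612, 0.2166]
eef_rot: [0.0, -0.003, 1.0, 0.0]
force: [0.2, -0.4, 0.6]
opening: 0.0234
finger_force: 59.0
time_s: 21.4
position: [0.4756, 0.3053, 0.2164]
eef_rot: [0.0, -0.239, 0.971, 0.0]
force: [-0.5, 0.3, -0.1]
opening: 0.0234
finger_force: 59.0
21.45 [0.4757 0.3053 0.2164] [[-0.8854 -0.4648]
 [-0.4648  0.8854]
 [-0.0003  0.0001]] 0.023268909812720236 [-0.9     0.1479  0.3133  1.6993 -0.0472  1.3015  1.4769]
bin_lip [[(0.85, [179.9, 338.7])], [(0.62, [274.5, 465.4])], [(0.94, [250.8, 166.1])]]
[0.4568 0.3086 0.115 ]
[0.4705 0.3116 0.115 ]
[0.4601 0.3215 0.115 ]
(array([0.4614, 0.3139, 0.1093]), np.float64(0.009083921203553247))
bin_in [[(0.74, [234.7, 340.6])], [(0.56, [335.1, 448.2])], [(0.72, [231.4, 163.5])]]
[0.5367 0.3592 0.03  ]
[0.5653 0.3711 0.03  ]
[0.5157 0.3596 0.03  ]
(array([ 0.5375,  0.3671, -0.0013]), np.float64(0.020019158979868487))
caddy [[], [(0.6, [337.6, 450.9])], [(0.56, [218.1, 170.1])]]
[0.5492 0.3727 0.    ]
[0.5555 0.3526 0.    ]
(array([ 0.5506,  0.3639, -0.0108]), np.float64(0.009496768052399785))
```

View pics/w10.png

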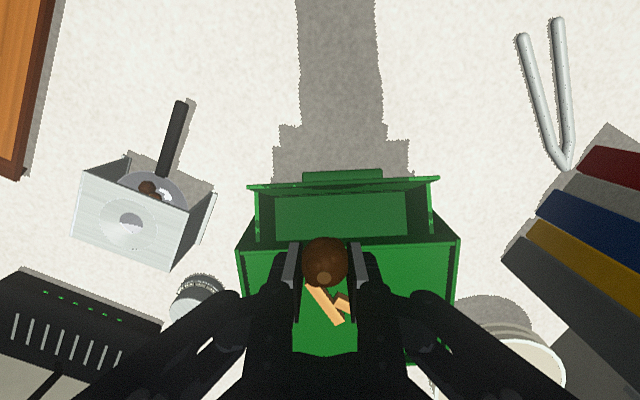

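Run:
```python
from h import *
p,c=snap("wrist"); 
L=[atz(c,x,.114) for x in((187,249),(177,438))]; F=[atz(c,x,.15) for x in((248,242),(239,455))]
for q in(L,F):
    d=q[1]-q[0]; print(q,np.linalg.norm(d),np.arctan2(d[1],d[0])-np.pi/2)
ml=(L[0]+L[1])/2;mf=(F[0]+F[1])/2;print(ml,mf,(ml+mf)/2); s,Rt=st();print(Rt.T@((ml+mf)/2-s["position"])*1e3,Rt.T@(ml-s["position"])*1e3)
```

```text
[array([0.4989, 0.2433, 0.114 ]), array([0.415 , 0.3828, 0.114 ])] 0.1627981567854222 0.5414027809643223
[array([0.5339, 0.2616, 0.15  ]), array([0.4483, 0.4065, 0.15  ])] 0.16832114512113272 0.5336141679171176
[0.4569 0.3131 0.114 ] [0.4911 0.3341 0.15  ] [0.474  0.3236 0.132 ]
[-7.0452 16.7881 84.251 ] [ 12.9809  15.4858 102.2501]
```

```bash
python3 -m creep '[[[0,0,-0.055,-6,17,0,0],[0,0,0,0,0,40,0],[0,0,0,0,0,40,0],[0,0,0,0,0,11,0],[0,0,0,0,0,0,0],[0,0,0,0,0,0,0],[0,0,0,0,0,0,0.55],[0,0,0,0,0,0,0.55],[0,0,0,0,0,0,0.55]]]' && python3 -m creep '[[[0,0,0,0,0,-30,0.55],[0,0,0,0,0,-45,0.55],[0,0,0,0,0,-15,0.55],[0,0,0,0,0,0,0.55],[0,0,0,0,0,0,0.55]]]'; python3 chk.py w11
python3 - <<'E'
from h import *
s,Rt=st();print(s["position"],Rt[:,1]); go([.452,-.066,.06],np.pi/2)
E
```

```text
time_s: 22.95
position: [0.4737, 0.3237, 0.1266]
eef_rot: [0.001, -0.267, 0.964, 0.001]
force: [-0.2, 0.4, -0.8]
opening: 0.0472
finger_force: 0.0
time_s: 23.45
position: [0.4728, 0.3232, 0.215]
eef_rot: [-0.0, -0.267, 0.964, 0.0]
force: [0.2, -0.5, -0.8]
opening: 0.0469
finger_force: 0.0
23.5 [0.4723 0.3229 0.2141] [-0.5152  0.8571 -0.0001] 0.0472 [-0.91  0.17  0.3   1.68 -0.05  1.3   1.51]
nut (0.61, [201.4, 334.1]) [0.5006 0.3531 0.018 ]
nut (0.47, [168.3, 128.6]) [0.5897 0.1246 0.018 ]
nut (0.4, [183.2, 135.1]) [0.6034 0.1372 0.018 ]
gauge_hole (0.93, [208.5, 108.1]) [0.6156 0.1427 0.067 ]
[0.4721 0.3227 0.2135] [-0.5152  0.857  -0.0004]
t 23.6 pos [0.4721 0.3227 0.2135] shift mm [ 217.1 -322.7  154.3]
 yaw opt rotvec [-0.0012 -0.0027  0.5413] q7 1.51
 yaw opt rotvec [ 0.0036 -0.0016 -2.6003] q7 1.51
```

View pics/w11.png

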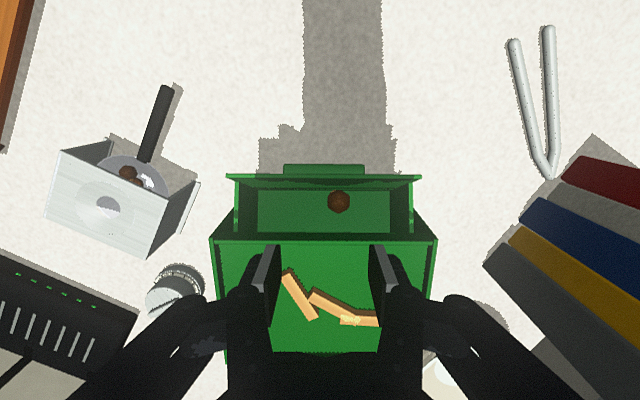

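```bash
python3 -m creep '[[[0,0,0.135,0,0,0,0.6],[0,0,0.135,0,0,0,0.6],[0,0,0.135,0,0,0,0.6],[0,0,0.135,0,0,0,0.6],[0,0,0,2.5,-48.6,0,0.6],[0,0,0,2.5,-48.6,0,0.6],[0,0,0,2.5,-48.6,0,0.6],[0,0,0,2.5,-48.6,0,0.6],[0,0,0,2.5,-48.6,0,0.6],[0,0,0,2.5,-48.6,0,0.6]]]' && python3 -m creep '[[[0,0,0,2.5,-48.6,0,0.6],[0,0,0,2.5,-48.6,10,0.6],[0,0,0,0,0,45,0.6],[0,0,0,0,0,45,0.6],[0,0,0,0,0,45,0.6],[0,0,0,0,0,0,0.6],[0,0,0,0,0,0,0.6]]]'; python3 chk.py
```

```text
time_s: 24.6
position: [0.4573, 0.0297, 0.2142]
eef_rot: [-0.001, -0.001, 1.0, -0.0]
force: [0.2, -0.4, -0.4]
opening: 0.0512
finger_force: 0.0
time_s: 25.3
position: [0.4528, -0.0658, 0.0701]
eef_rot: [-0.001, -0.0, 1.0, -0.001]
force: [0.8, -0.6, 1.0]
opening: 0.0512
finger_force: 0.0
25.35 [ 0.4544 -0.0657  0.0715] [-0.0013  1.     -0.0004] 0.0512 [-0.62  0.06  0.73  2.11 -0.05  0.98  1.71]
nut (0.84, [218.8, 326.1]) [ 0.4527 -0.0655  0.018 ]
nut (0.7, [381.9, 565.3]) [0.609  0.1467 0.018 ]
nut (0.59, [370.2, 549.8]) [0.5954 0.1296 0.018 ]
```

```bash
python3 -m creep '[[[0,0,0,1,0,25,0.6],[0,0,0,1,0,25,0.6],[0,0,0,0,0,11,0.6],[0,0,0,0,0,0,0.6],[0,0,0,0,0,0,0],[0,0,0,0,0,0,0],[0,0,0,0,0,0,0],[0,0,0,0,0,0,0],[0,0,0,0,0,-35,0],[0,0,0,0,0,-45,0]]]' && python3 -m creep '[[[0,0,0,0,0,-45,0],[0,0,0,0,0,-45,0],[0,0,0,-2.6,48.6,-10,0],[0,0,0,-2.6,48.6,-10,0],[0,0,0,-2.6,48.6,-10,0],[0,0,0,-2.6,48.6,0,0],[0,0,0,-2.6,48.6,0,0],[0,0,0,-2.6,48.6,0,0],[0,0,0,-2.6,48.6,0,0],[0,0,0,-2.6,48.6,0,0]]]' && python3 -m creep '[[[0,0,-0.135,0,0,0,0],[0,0,-0.135,0,0,0,0],[0,0,-0.135,0,0,0,0],[0,0,-0.135,0,0,0,0],[0,0,0,0,0,0,0],[0,0,0,0,0,0,0]]]'
python3 - <<'E'
from h import *
go([.474,.324,.126])
E
```

```text
time_s: 26.45
position: [0.4498, -0.0658, 0.0891]
eef_rot: [-0.002, -0.0, 1.0, -0.001]
force: [1.8, 0.5, -0.1]
opening: 0.0233
finger_force: 58.9
time_s: 27.45
position: [0.4718, 0.3253, 0.21]
eef_rot: [0.0, -0.001, 1.0, 0.001]
force: [1.1, -0.7, 0.3]
opening: 0.0233
finger_force: 58.9
time_s: 28.05
position: [0.4719, 0.3233, 0.2097]
eef_rot: [0.0, -0.266, 0.964, 0.0]
force: [0.2, -0.9, -0.3]
opening: 0.0234
finger_force: 58.9
t 28.05 pos [0.4719 0.3233 0.2097] shift mm [-2.1 -0.5 83.7]
```

```bash
python3 -m creep '[[[0,0,0,-1,0,40,0],[0,0,0,-1,0,40,0],[0,0,0,0,0,4,0],[0,0,0,0,0,0,0],[0,0,0,0,0,0,0],[0,0,0,0,0,0,0.55],[0,0,0,0,0,0,0.55],[0,0,0,0,0,-40,0.55],[0,0,0,0,0,-48,0.55],[0,0,0,0,0,0,0.55]]]'; python3 chk.py w12
cat > fk.py <<'E'
from h import *
from scipy.optimize import least_squares
D=[([-1.3188526,.32183454,-.0701461,1.45170519,.02259338,1.37076421,-.05691129],[.1530,.6312,.2302]),
([-.5241,-.0306,.6078,1.7525,.0182,1.4129,1.6424],[.5002,-.0727,.277]),
([-.4981,.1597,.6357,1.8842,-.1073,1.1236,1.7545],[.531,-.0699,.1338]),
([-.6851,.3584,.5072,1.6627,-.1843,1.1716,1.4447],[.6063,.1424,.1287]),
([-.6755,.3753,.5076,1.6277,-.1948,1.1832,1.4525],[.62,.1446,.1355]),
([-.3996,.4054,.5754,1.7795,-.253,1.0301,1.8476],[.5989,-.0706,.0579]),
([-.9,.1479,.3133,1.6993,-.0472,1.3015,1.4769],[.4757,.3053,.2164])]
def E(ax,a): return R.from_euler(ax,a).as_matrix()
def fk(q,P,sg):
    T=np.eye(3);p=np.array([0,0,P[0]])
    T=E('z',sg[0]*q[0])@E('y',q[1]);p=p+T@[P[4],0,0]
    T=T@E('z',sg[1]*q[2]);p=p+T@[P[5],0,P[1]]
    T=T@E('y',q[3]);p=p+T@[P[6],0,0]
    T=T@E('z',sg[2]*q[4]);p=p+T@[0,0,P[2]]
    T=T@E('y',q[5]);p=p+T@[P[7],0,0]
    T=T@E('z',sg[3]*q[6]);p=p+T@[0,0,P[3]]
    return T,p
def fit(sg):
    f=lambda P:np.concatenate([fk(q,P,sg)[1]-x for q,x in D]+[P[4:]*.02])
    return least_squares(f,[.3,.4,.4,.2,0,0,0,0])
E
python3 - <<'E'
from fk import *
import itertools
for sg in itertools.product([-1],[1,-1],[1,-1],[1,-1]):
    r=fit(sg); print(sg,np.sqrt((r.fun[:21]**2).mean()).round(4),r.x, [fk(q,r.x,sg)[0][:,2].round(2).tolist() for q,_ in D[2:4]])
sg=(-1,-1,-1,-1)
print(fk(D[0][0],np.zeros(8),sg)[0],fk(D[3][0],np.zeros(8),sg)[0])
E
```

```text
time_s: 29.05
position: [0.4772, 0.3267, 0.2216]
eef_rot: [0.006, -0.267, 0.964, 0.003]
force: [0.8, 0.1, 0.4]
opening: 0.0467
finger_force: 0.0
29.1 [0.4758 0.3258 0.2182] [-0.5149  0.8573  0.0018] 0.047 [-0.94  0.17  0.33  1.68 -0.06  1.3   1.51]
nut (0.79, [190.1, 339.4]) [0.4933 0.3579 0.018 ]
nut (0.69, [187.9, 291.5]) [0.5211 0.306  0.018 ]
nut (0.63, [164.0, 130.0]) [0.5937 0.1268 0.018 ]
nut (0.42, [175.9, 132.3]) [0.6065 0.134  0.018 ]
gauge_hole (0.73, [200.6, 110.8]) [0.616  0.1442 0.067 ]
(-1, 1, 1, 1) 0.027 [-2.7876  0.8464  0.5155 -2.6782  0.8954 -0.9994  0.3899 -0.0252] [[0.01, 0.01, -1.0], [-0.0, -0.0, -1.0]]
(-1, 1, 1, -1) 0.027 [-2.7876  0.8464  0.5155 -2.6782  0.8954 -0.9994  0.3899 -0.0252] [[0.01, 0.01, -1.0], [-0.0, -0.0, -1.0]]
(-1, 1, -1, 1) 0.027 [-0.125   0.8747  0.5383 -0.06    0.8729 -0.9793  0.4578 -0.0162] [[-0.17, 0.09, -0.98], [-0.31, 0.13, -0.94]]
(-1, 1, -1, -1) 0.027 [-0.125   0.8747  0.5383 -0.06    0.8729 -0.9793  0.4578 -0.0162] [[-0.17, 0.09, -0.98], [-0.31, 0.13, -0.94]]
(-1, -1, 1, 1) 0.0071 [-0.1078  0.4596  0.5119  0.004  -0.044   0.0455 -0.0096 -0.    ] [[-0.02, -0.19, -0.98], [0.07, -0.33, -0.94]]
(-1, -1, 1, -1) 0.0071 [-0.1078  0.4596  0.5119  0.004  -0.044   0.0455 -0.0096 -0.    ] [[-0.02, -0.19, -0.98], [0.07, -0.33, -0.94]]
(-1, -1, -1, 1) 0.0071 [ 0.292   0.4646  0.514   0.4011 -0.0453  0.0454 -0.0019 -0.0001] [[0.01, 0.0, -1.0], [-0.0, -0.0, -1.0]]
(-1, -1, -1, -1) 0.0071 [ 0.292   0.4646  0.514   0.4011 -0.0453  0.0454 -0.0019 -0.0001] [[0.01, 0.0, -1.0], [-0.0, -0.0, -1.0]]
[[-0.2355 -0.9719 -0.0004]
 [-0.9719  0.2355 -0.0019]
 [ 0.0019 -0.0001 -1.    ]] [[ 0.0064 -1.     -0.0026]
 [-1.     -0.0063 -0.0021]
 [ 0.0021  0.0026 -1.    ]]
```

```bash
python3 -m creep '[[[0,0,0.135,0,0,0,0.5],[0,0,0.135,0,0,0,0.5],[0,0,0.135,0,0,0,0.5],[0,0,0.135,0,0,0,0.5],[0,0,0,-11,-47.5,0,0.5],[0,0,0,-11,-47.5,0,0.5],[0,0,0,-11,-47.5,35,0.5],[0,0,0,-11,-47.5,35,0.5],[0,0,0,0,0,0,0.5],[0,0,0,0,0,0,0.5]]]'
cat > hd.py <<'E'
from h import *
p,c=snap("wrist","w13"); s,Rt=st(); print(s["time_s"],s["position"],Rt[:,1],s["joint_positions"])
print(lm("pan_grip",p),lm("gauge_hole",p),[atz(c,x[1],.022) for x in lm("pan_grip",p)],[atz(c,x[1],.067) for x in lm("gauge_hole",p)])
# handle: black elongated region above the fingers
m=(p["img"].max(2)<45).astype(np.uint8); n,l,sta,ce=cv2.connectedComponentsWithStats(m)
for i in range(1,n):
    if sta[i][4]>300:
        r,cc=np.where(l==i); X=np.array([atz(c,(a,b),.026)[:2] for a,b in zip(r,cc)]); mu=X.mean(0);w,v=np.linalg.eigh(np.cov((X-mu).T)); v=v[:,1]*np.sign(v[1,1]*0+v[0,1]); t=(X-mu)@v
        print(sta[i],mu,np.arctan2(v[1],v[0]),"ends",mu+v*t.min(),mu+v*t.max(),"sd",np.sqrt(w))
E
python3 hd.py
python3 - <<'E'
from fk import *
sg=(-1,)*4; P=fit(sg).x
lo=np.array([-2.86,-.3,-1.38,.06,-1.56,.09,-2.69]);hi=np.array([2.86,2.09,1.24,2.45,4.7,2.05,2.69])
Z=E('z',np.pi/2); f=np.array([.611,-.3155]); rng=np.random.default_rng(0)
q0=np.array([-.6,.2,.5,1.8,-.1,1.15,1.6])
for tl in(.3,.4):
  Q=P.copy();Q[0]+=tl-P[3];Q[3]=tl
  for phi in np.arange(-2.4,1.6,.4):
    for roll in(1.4,-1.4):
      # pan +x = world dir phi = -tool x
      x=-np.array([np.cos(phi),np.sin(phi),0]);z=np.array([0,0,-1.]);Rd=np.stack([x,np.cross(z,x),z],1)@E('x',roll)
      pos=np.r_[f-.092*np.array([np.cos(phi),np.sin(phi)]),.2]+Rd[:,2]*.012
      def g(q):
        T,p=fk(q,Q,sg);return np.r_[(p-pos)*5,R.from_matrix(Rd.T@T@Z).as_rotvec(),.02*(q-q0)]
      best=min((least_squares(g,np.clip(q0+rng.normal(0,.6*k,7),lo+.01,hi-.01),bounds=(lo+.03,hi-.03)) for k in range(6)),key=lambda r:r.cost)
      e=np.abs(best.fun[:6]).max()
      if e<.08: print(tl,round(phi,1),roll,round(e,3),best.x.round(2))
E
```

```text
time_s: 30.2
position: [0.5128, 0.1487, 0.153]
eef_rot: [-0.002, 0.001, 1.0, -0.001]
force: [-0.3, 0.6, 0.2]
opening: 0.0425
finger_force: 0.0
30.25 [0.5133 0.1505 0.154 ] [-0.001   1.     -0.0003] [-0.7932  0.1356  0.4978  1.8523 -0.0704  1.1727  1.3   ]
[(0.78, [192.9, 309.9])] [(0.94, [306.7, 319.8])] [array([0.5192, 0.1336, 0.022 ])] [array([0.6165, 0.1433, 0.067 ])]
[614 126  26  50 528] [0.4745 0.4272] 0.5624305117802262 ends [0.4602 0.4181] [0.5003 0.4434] sd [0.0046 0.0119]
[ 510  214  130   78 1828] [0.5799 0.4114] -1.0297737440849564 ends [0.5493 0.4622] [0.6194 0.3455] sd [0.0072 0.0373]
[   68   261   517   139 32853] [0.7202 0.1613] -1.542328852499907 ends [0.7114 0.4706] [ 0.7298 -0.1769] sd [0.0447 0.1561]
[586 379  54  21 523] [0.7787 0.5145] -1.2616319222843084 ends [0.772  0.5357] [0.7911 0.4756] sd [0.0072 0.0157]Traceback (most recent call last):
  File "<stdin>", line 15, in <module>
  File "<stdin>", line 15, in <genexpr>
    return func(*args, **kwargs)
    raise ValueError("Initial guess is outside of provided bounds")
ValueError: Initial guess is outside of provided bounds
```

```bash
cat > plan.py <<'E'
from fk import *
sg=(-1,)*4; P=fit(sg).x
lo=np.array([-2.86,-.3,-1.38,.06,-1.56,.09,-2.69]);hi=np.array([2.86,2.09,1.24,2.45,4.7,2.05,2.69])
Z=E('z',np.pi/2); rng=np.random.default_rng(0)
q0=np.array([-.6,.2,.5,1.8,-.1,1.15,1.6])
def pose(phi,roll,f,zg=.2,pre=0):
    x=-np.array([np.cos(phi),np.sin(phi),0]);z=np.array([0,0,-1.]);Rd=np.stack([x,np.cross(z,x),z],1)@E('x',roll)
    return Rd,np.r_[np.array(f)-.092*np.array([np.cos(phi),np.sin(phi)]),zg]+Rd[:,2]*.012
def ik(Rd,pos,Q,q0,w=.02,n=6):
    def g(q):
        T,p=fk(q,Q,sg);return np.r_[(p-pos)*5,R.from_matrix(Rd.T@T@Z).as_rotvec(),w*(q-q0)]
    b=min((least_squares(g,np.clip(q0+rng.normal(0,.6*k,7),lo+.05,hi-.05),bounds=(lo+.03,hi-.03)) for k in range(n)),key=lambda r:r.cost)
    return b.x,np.abs(b.fun[:6]).max()
E
python3 - <<'E'
from plan import *
im=cv2.imread("pics/w13.png"); print(im[185:200:7,296:326:3].max(2))
s=ctrl.state(); T=None
for tl in(.3,.4):
  Q=P.copy();Q[0]+=tl-P[3];Q[3]=tl
  for phi in np.arange(-2.4,1.6,.4):
    for roll in(1.4,-1.4):
      q,e=ik(*pose(phi,roll,(.611,-.3155)),Q,q0)
      if e<.08: print(tl,round(phi,1),roll,round(e,3),q.round(2))
E
```

```text
[[239 240 251  51  62  57  55  45 245 236]
 [242 240 247  43  59  53  51  38 244 242]
 [239 241 242  31  64  70  63  50 255 239]]
0.3 -2.4 -1.4 0.004 [-0.29  0.34  0.38  2.1   2.08  0.85 -2.59]
0.3 -2.0 -1.4 0.005 [ 1.62  0.6  -1.35  2.36  2.89  0.88 -2.41]
0.3 -1.6 -1.4 0.002 [-0.68  0.33  1.21  2.38  3.75  1.    2.52]
0.3 -1.2 -1.4 0.007 [ 1.73  0.39 -0.91  2.21 -1.53  0.99  2.46]
0.3 -0.8 1.4 0.0 [-0.57  0.99  0.94  1.43  0.45  1.76  1.09]
0.3 -0.8 -1.4 0.001 [ 0.47  0.48  0.48  1.93 -1.53  1.67  2.38]
0.3 -0.4 1.4 0.0 [-0.78  0.83  1.    1.77  0.68  1.36  1.03]
0.3 -0.4 -1.4 0.001 [ 0.59  0.67  0.4   1.61 -1.28  1.99  2.41]
0.3 -0.0 1.4 0.001 [-0.85  0.57  0.96  2.07  1.15  1.09  0.83]
0.3 -0.0 -1.4 0.002 [ 1.21  0.9  -0.54  1.27 -0.62  2.02  2.22]
0.3 0.4 1.4 0.002 [-0.53  0.26  0.72  2.27  1.84  0.96  0.6 ]
0.3 0.8 1.4 0.004 [-0.28  0.17  0.72  2.35  2.66  0.75  0.19]
0.3 1.2 1.4 0.004 [-0.02  0.28  0.75  2.26  3.63  0.85 -0.48]
0.4 -2.4 -1.4 0.006 [ 0.22  0.41 -0.28  2.26  2.16  1.18 -2.66]
0.4 -1.2 -1.4 0.005 [ 1.38  0.43 -0.34  2.24 -1.53  1.24  2.64]
0.4 -0.8 1.4 0.001 [-0.53  1.19  0.87  1.19  0.33  1.88  1.05]
0.4 -0.8 -1.4 0.001 [ 0.65  0.67  0.47  1.88 -1.45  1.8   2.56]
0.4 -0.4 1.4 0.0 [-0.8   1.    0.89  1.65  0.53  1.45  0.98]
0.4 -0.4 -1.4 0.001 [ 0.8   0.86  0.3   1.45 -1.17  2.02  2.51]
0.4 -0.0 1.4 0.001 [-1.03  0.83  0.97  2.07  0.85  1.05  0.79]
0.4 -0.0 -1.4 0.009 [ 1.44  1.34 -1.04  1.02 -0.13  2.02  2.01]
0.4 0.4 1.4 0.002 [-0.7   0.41  0.65  2.38  1.69  1.07  0.38]
0.4 1.2 1.4 0.014 [ 0.7   0.31  0.17  2.42  3.73  1.06 -0.28]
```

```bash
sed -i 's/<45/<90/; s/>300:/>300 and abs(ce[i][0]-315)<30 and ce[i][1]<240:/' hd.py; python3 hd.py
```

```text
30.5 [0.5141 0.1516 0.1554] [-0.0034  1.      0.0005] [-0.7945  0.1345  0.4974  1.8504 -0.0698  1.1728  1.3004]
[(0.33, [260.6, 313.1])] [(0.89, [300.7, 312.3])] [array([0.5978, 0.1394, 0.022 ])] [array([0.6136, 0.1401, 0.067 ])]
[ 298  150   20   90 1257] [0.5217 0.1351] 0.04743067454461181 ends [0.4786 0.1331] [0.5702 0.1374] sd [0.0039 0.0264]
```

```bash
python3 -m creep '[[[0,0,-0.045,-6.5,-16.5,0,0.5],[0,0,0,0,0,40,0.5],[0,0,0,0,0,40,0.5],[0,0,0,0,0,30,0.5],[0,0,0,0,0,0,0.5],[0,0,0,0,0,0,0.5]]]'
python3 - <<'E'
from h import *
go([.5205,.1351,.011],np.pi/2+.047)
E
```

```text
time_s: 31.3
position: [0.5208, 0.1337, 0.0454]
eef_rot: [-0.0, -0.023, 1.0, -0.0]
force: [0.7, 0.4, 1.0]
opening: 0.0427
finger_force: 0.0
t 31.3 pos [0.5208 0.1337 0.0454] shift mm [ 0.2  1.4 34.4]
 yaw opt rotvec [-0.0004 -0.0001 -0.0008] q7 1.45
 yaw opt rotvec [-0.0001  0.0006  3.1408] q7 1.45
```

```bash
python3 -m creep '[[[0,0,0,0,1.4,20,0.5],[0,0,0,0,0,14,0.5],[0,0,0,0,0,0,0.5],[0,0,0,0,0,0,0],[0,0,0,0,0,0,0],[0,0,0,0,0,0,0],[0,0,0,0,0,0,0],[0,0,0,0,0,0,0]]]' && python3 -m creep '[[[0,0,0,0,0,-6,0],[0,0,0,0,0,-6,0],[0,0,0,0,0,0,0],[0,0,0,10,0,0,0],[0,0,0,20,0,0,0],[0,0,0,20,0,0,0],[0,0,0,20,0,0,0],[0,0,0,20,0,0,0],[0,0,0,8,0,0,0],[0,0,0,0,0,0,0]]]'; python3 chk.py w14
```

```text
time_s: 32.1
position: [0.5212, 0.1355, 0.0116]
eef_rot: [0.001, -0.023, 1.0, 0.0]
force: [0.6, -0.0, 1.4]
opening: 0.0123
finger_force: 58.6
time_s: 33.1
position: [0.4211, 0.1306, 0.0227]
eef_rot: [-0.001, -0.024, 1.0, 0.0]
force: [0.9, 0.0, -2.6]
opening: 0.0122
finger_force: 58.5
33.15 [0.4226 0.1308 0.023 ] [-0.0467  0.9989  0.0006] 0.0126 [-0.82  0.11  0.49  2.18 -0.07  0.87  1.32]
```

View pics/w14.png

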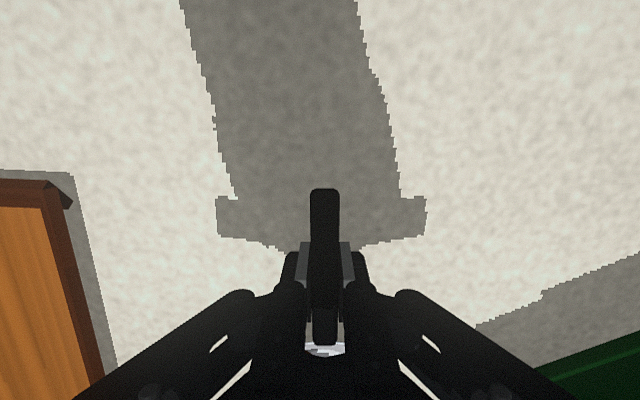

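```bash
python3 -m creep '[[[0,0,0,0,0,-12,0],[0,0,0,0,0,-25,0],[0,0,0,0,0,-30,0],[0,0,0,0,0,-30,0],[0,0,0,0,0,-30,0],[0,0,0,0,0,-30,0],[0,0,0,0,0,-30,0],[0,0,0,0,0,-25,0],[0,0,0,-3,-12,-12,0],[0,0,0,-7,-25,0,0]]]' && python3 -m creep '[[[0,0,0,-7,-28,0,0],[0,0,0,-7,-28,0,0],[0,0,0,-7,-28,0,0],[0,0,0,-7,-28,0,0],[0,0,0,-7,-28,0,0],[0,0,0,-7,-28,0,0],[0,0,0,-7,-28,0,0],[0,0,0,-7,-28,0,0],[0,0,0,-7,-28,0,0],[0,0,0,-4,-14,0,0]]]' && python3 -m creep '[[[0,0,0.08,0,0,0,0],[0,0,0.09,0,0,0,0],[0,0,0.1,0,0,0,0],[0,0,0.09,0,0,0,0],[0,0,0.08,0,0,0,0],[0,0,0,0,0,0,0],[0,0,0,0,0,0,0]]]'
cat > fun.py <<'E'
from h import *
p,c=snap("wrist","w15"); s,Rt=st(); print(s["time_s"],s["position"],Rt,s["joint_positions"],s["force"])
a,ca=snap("scene","scene2"); b,cb=snap("top","top3")
for l in("funnel_mouth","funnel_tab","jar"):
  o=[(c,lm(l,p)),(ca,lm(l,a)),(cb,lm(l,b))]; print(l,[x[1] for x in o]); o=[(x,y[0][1]) for x,y in o if y]
  for i in o: print("   ",atz(*i,dict(funnel_mouth=.134,funnel_tab=.128,jar=0)[l]))
  if len(o)>1: print(tri(o))
E
python3 fun.py
```

```text
time_s: 34.25
position: [0.4355, 0.0948, 0.2492]
eef_rot: [0.002, -0.025, 1.0, 0.001]
force: [0.4, -0.2, -1.7]
opening: 0.012
finger_force: 58.6
time_s: 35.25
position: [0.5128, -0.1732, 0.247]
eef_rot: [-0.0, -0.021, 1.0, -0.001]
force: [0.6, -0.0, -2.0]
opening: 0.0124
finger_force: 58.7
time_s: 35.95
position: [0.5131, -0.1693, 0.2468]
eef_rot: [-0.0, 0.195, 0.981, -0.0]
force: [0.4, -1.2, -1.8]
opening: 0.0125
finger_force: 58.7
36.0 [ 0.5132 -0.1691  0.2468] [[-0.9238  0.3828 -0.0004]
 [ 0.3828  0.9238 -0.0003]
 [ 0.0002 -0.0004 -1.    ]] [-0.5909  0.0947  0.9233  1.7287 -0.0769  1.3565  1.5247] [ 0.1685  0.2452 -1.9205]
funnel_mouth [[], [(0.65, [177.4, 269.7])], [(0.54, [185.6, 411.5])]]
    [ 0.669  -0.1978  0.134 ]
    [ 0.6143 -0.3175  0.134 ]
(array([ 0.6207, -0.3358,  0.004 ]), np.float64(0.021061948525933676))
funnel_tab [[(0.83, [298.3, 167.8])], [(0.92, [132.0, 269.0])], [(0.7, [204.3, 433.6])]]
    [ 0.5609 -0.3698  0.128 ]
    [ 0.5668 -0.3669  0.128 ]
    [ 0.5644 -0.3746  0.128 ]
(array([ 0.564 , -0.3755,  0.1216]), np.float64(0.0016101354474154941))
jar [[(0.8, [259.6, 260.3])], [(0.97, [178.4, 266.0])], []]
    [ 0.6155 -0.3169  0.    ]
    [ 0.6186 -0.3229  0.    ]
(array([ 0.6178, -0.3202, -0.0009]), np.float64(0.002872363825793336))
```

```bash
ls pics | tail -3
```

```text
w8.png
w8c.png
w9.png
```

View pics/w15.png

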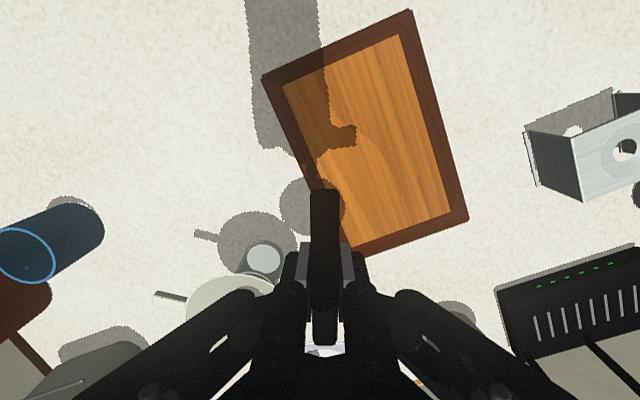

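```bash
python3 -m creep '[[[0,0,0,-5,-11,4,0],[0,0,0,-10,-22,9,0],[0,0,0,-10,-22,9,0],[0,0,0,-10,-22,9,0],[0,0,0,-10,-22,9,0],[0,0,0,-10,-22,9,0],[0,0,0,-4.4,-9,4,0],[0,0,0,0,0,0,0],[0,0,0,0,0,0,0]]]'
python3 - <<'E'
from h import *
s,Rt=st(); print(s["joint_positions"],s["force"]); go([.5183,-.3119,.190])
E
```

```text
time_s: 37.45
position: [0.5189, -0.3104, 0.194]
eef_rot: [-0.0, 0.195, 0.981, 0.0]
force: [-0.2, -0.5, -2.2]
opening: 0.0122
finger_force: 58.7
[-0.2766  0.3498  0.9589  1.6483 -0.2962  1.299   1.9122] [-0.1991 -0.5259 -2.1854]
t 37.45 pos [ 0.5189 -0.3104  0.194 ] shift mm [-0.  -1.6  4. ]
```

```bash
python3 -m creep '[[[0.1,0,0,0,0,0,0],[0.1,0,0,0,0,0,0],[0.1,0,0,0,0,0,0],[0.1,0,0,0,0,0,0],[0.1,0,0,0,0,0,0],[0,0,0,0,0,0,0]]]'
python3 - <<'E'
from h import *
s,Rt=st(); print(s["joint_positions"],s["force"],Rt); go([.5183,-.3119,.192])
E
```

```text
time_s: 38.05
position: [0.5219, -0.3046, 0.1919]
eef_rot: [-0.048, 0.184, 0.951, -0.242]
force: [0.5, 1.9, -3.2]
opening: 0.0122
finger_force: 58.9
[-0.64    0.4478  1.0708  1.7046  0.1158  1.2137  1.5337] [ 0.4815  1.8542 -3.1577] [[-0.9275  0.3273 -0.1807]
 [ 0.3738  0.8152 -0.4424]
 [ 0.0025 -0.4779 -0.8784]]
t 38.05 pos [ 0.5219 -0.3046  0.1919] shift mm [ 0.6 -7.2  3.9]
```

```bash
python3 -m creep '[[[0.1,0,0,0,-2,0,0],[0.1,0,0,0,-2,0,0],[0.1,0,0,0,-2,0,0],[0.1,0,0,0,-1,0,0],[0,0,0,0,0,0,0]]]'
python3 - <<'E'
from h import *
s,Rt=st(); print(s["joint_positions"],s["force"],Rt); go([.5183,-.3119,.192])
E
```

```text
time_s: 38.55
position: [0.518, -0.313, 0.1952]
eef_rot: [-0.085, 0.173, 0.884, -0.426]
force: [0.1, 1.2, -2.1]
opening: 0.0124
finger_force: 59.1
[-0.7785  0.6793  1.1202  1.7258  0.3084  1.2202  1.3331] [ 0.0915  1.2342 -2.0596] [[-0.9255  0.2332 -0.2985]
 [ 0.3788  0.5777 -0.7231]
 [ 0.0038 -0.7823 -0.6229]]
t 38.55 pos [ 0.518  -0.313   0.1952] shift mm [0.1 3.1 1.1]
```

```bash
python3 -m creep '[[[0.1,0,0,0,1,0,0],[0.1,0,0,0,1,0,0],[0.1,0,0,0,1,0,0],[0.1,0,0,0,0,0,0],[0.1,0,0,0,0,0,0],[0,0,0,0,0,0,0],[0,0,0,0,0,0,0],[0,0,0,0,0,0,0]]]'
python3 - <<'E'
from h import *
s,Rt=st(); print(s["joint_positions"],s["force"],Rt); go([.5183,-.3119,.192])
a,ca=snap("scene","s3"); b,cb=snap("top","t3"); cv2.imwrite("pics/c3.png",np.hstack([cv2.resize(a["img"][90:230,180:360],None,fx=2.2,fy=2.2),cv2.resize(b["img"][130:270,340:500],None,fx=2.2,fy=2.2)]))
for x,c in((a,ca),(b,cb)): print(lm("nut",x,6,.3))
E
```

```text
time_s: 39.35
position: [0.5168, -0.3161, 0.1972]
eef_rot: [-0.125, 0.152, 0.751, -0.63]
force: [-0.9, -0.5, -1.6]
opening: 0.0124
finger_force: 59.3
[-0.8342  1.0508  1.1165  1.7171  0.4574  1.2779  1.1311] [-0.935  -0.5192 -1.5972] [[-0.9227  0.0699 -0.3791]
 [ 0.3854  0.16   -0.9088]
 [-0.0029 -0.9846 -0.1746]]
t 39.35 pos [ 0.5168 -0.3161  0.1972] shift mm [ 0.3  5.9 -3.5]
[]
[(0.49, [193.7, 402.8]), (0.47, [247.7, 151.6]), (0.39, [227.0, 181.1])]
```

View pics/c3.png

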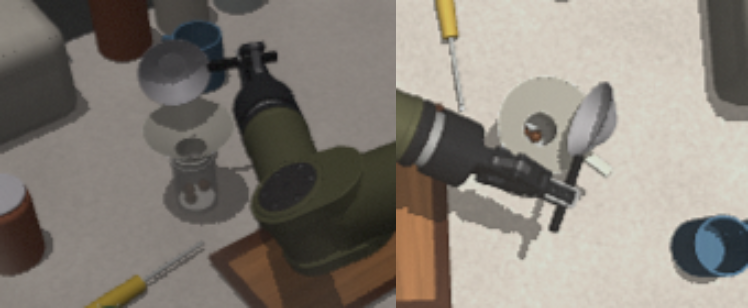

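```bash
python3 -m creep '[[[-0.14,0,0,0,-2,0,0],[-0.14,0,0,0,-2,0,0],[-0.14,0,0,0,-2,0,0],[-0.14,0,0,0,-2,0,0],[-0.14,0,0,0,0,0,0],[-0.14,0,0,0,0,0,0],[-0.14,0,0,0,0,0,0],[-0.14,0,0,0,0,0,0],[-0.14,0,0,0,0,0,0],[-0.14,0,0,0,0,0,0]]]' && python3 -m creep '[[[0,0,0,0,0,-30,0],[0,0,0,0,0,-30,0],[0,0,0,0,0,0,0]]]'
python3 - <<'E'
from h import *
s,Rt=st(); print(s["joint_positions"],s["force"],Rt); go([.4226,.1308,.25],np.pi/2+.047)
E
```

```text
time_s: 40.55
position: [0.5152, -0.3185, 0.2049]
eef_rot: [0.002, 0.196, 0.981, 0.003]
force: [-0.4, -0.1, -3.0]
opening: 0.0121
finger_force: 59.1
time_s: 40.85
position: [0.5155, -0.3211, 0.2675]
eef_rot: [0.003, 0.197, 0.98, -0.001]
force: [1.3, -0.1, 0.2]
opening: 0.0122
finger_force: 59.2
[-0.2706  0.2988  0.9729  1.5438 -0.2503  1.424   1.8902] [ 1.333  -0.0784  0.201 ] [[-0.9221  0.3869  0.0062]
 [ 0.3869  0.9221 -0.0027]
 [-0.0068 -0.0001 -1.    ]]
t 40.85 pos [ 0.5155 -0.3211  0.2675] shift mm [260.7 380.7  15.7]
 yaw opt rotvec [-0.0016  0.0067 -0.4443] q7 1.89
 yaw opt rotvec [0.0092 0.0022 2.6973] q7 1.89
```

```bash
python3 -m creep '[[[0,0,0,26,38,0,0],[0,0,0,26,38,0,0],[0,0,0,26,38,0,0],[0,0,0,26,38,0,0],[0,0,0,26,38,0,0],[0,0,0,26,38,0,0],[0,0,0,26,38,0,0],[0,0,0,26,38,0,0],[0,0,0,26,38,0,0],[0,0,0,26,38,0,0]]]' && python3 -m creep '[[[0,0,-0.111,0,0,0,0],[0,0,-0.111,0,0,0,0],[0,0,-0.111,0,0,0,0],[0,0,-0.111,0,0,0,0],[0,0,0,0,0,0,0],[0,0,0,0,0,0,0]]]'
python3 - <<'E'
from h import *
s,Rt=st(); print(s["joint_positions"],s["force"],Rt); go([.425,.1308,.012],np.pi/2+.047)
E
```

```text
time_s: 41.85
position: [0.4201, 0.1336, 0.2622]
eef_rot: [-0.0, 0.196, 0.981, 0.0]
force: [1.9, 0.5, -2.0]
opening: 0.012
finger_force: 59.2
time_s: 42.45
position: [0.421, 0.1323, 0.2623]
eef_rot: [-0.0, -0.024, 1.0, -0.0]
force: [-0.2, -0.6, -1.1]
opening: 0.0122
finger_force: 59.2
[-0.9353 -0.1845  0.5064  1.9021  0.0903  1.4029  1.1668] [-0.1665 -0.581  -1.0896] [[-0.9989 -0.0474 -0.0009]
 [-0.0474  0.9989 -0.0003]
 [ 0.0009 -0.0002 -1.    ]]
t 42.45 pos [0.421  0.1323 0.2623] shift mm [ -4.1  -1.7 250.3]
 yaw opt rotvec [-0.0002 -0.0009  0.0004] q7 1.17
 yaw opt rotvec [ 0.0014 -0.0003 -3.1412] q7 1.17
```

```bash
python3 -m creep '[[[0,0,0,-2,-1,40,0],[0,0,0,-2,-1,40,0],[0,0,0,0,0,40,0],[0,0,0,0,0,40,0],[0,0,0,0,0,40,0],[0,0,0,0,0,25,0],[0,0,0,0,0,12,0],[0,0,0,0,0,6,0],[0,0,0,0,0,0,0],[0,0,0,0,0,0,0]]]'
python3 - <<'E'
from h import *
s,Rt=st(); print(s["force"]); go([.425,.1308,.012],np.pi/2+.047)
E
```

```text
time_s: 43.45
position: [0.4268, 0.1316, 0.021]
eef_rot: [0.001, -0.025, 1.0, 0.001]
force: [0.2, 0.5, -1.1]
opening: 0.0126
finger_force: 59.2
[ 0.1953  0.4676 -1.0603]
t 43.45 pos [0.4268 0.1316 0.021 ] shift mm [ 1.8 -0.7  9. ]
 yaw opt rotvec [0.0012 0.0021 0.0029] q7 1.34
 yaw opt rotvec [-0.0033  0.0019 -3.1387] q7 1.34
```

Lower the last bit, release, and rise.

```bash
python3 -m creep '[[[0,0,0,0,0,4,0],[0,0,0,0,0,3,0],[0,0,0,0,0,1.5,0],[0,0,0,0,0,0,0],[0,0,0,0,0,0,0]]]' && python3 -m creep '[[[0,0,0,0,0,0,0.15],[0,0,0,0,0,0,0.3],[0,0,0,0,0,0,0.45],[0,0,0,0,0,0,0.45],[0,0,0,0,0,-20,0.45],[0,0,0,0,0,-45,0.45],[0,0,0,0,0,-45,0.45],[0,0,0,0,0,-45,0.45],[0,0,0,0,0,-45,0.45],[0,0,0,0,0,0,0.45]]]'
python3 - <<'E'
from h import *
th=-2.35 
s,Rt=st(); print(s["joint_positions"]);go([.5615,-.3715,.25],th+np.pi/2)
p,c=snap("wrist","w16"); b,cb=snap("top","t4"); a,ca=snap("scene")
print([(lm("pan",x),[atz(k,i[1],0) for i in lm("pan",x)]) for x,k in((p,c),(a,ca),(b,cb))])
for l in("funnel_mouth","funnel_tab"):
  A=lm(l,a);B=lm(l,b);print(l,A,B,A and B and tri([(ca,A[0][1]),(cb,B[0][1])]))
E
```

```text
time_s: 43.95
position: [0.4259, 0.1314, 0.0117]
eef_rot: [0.0, -0.025, 1.0, 0.0]
force: [-0.9, 1.0, 2.0]
opening: 0.0122
finger_force: 59.7
time_s: 44.95
position: [0.4293, 0.1324, 0.2175]
eef_rot: [0.005, -0.025, 1.0, 0.003]
force: [0.1, 0.4, -0.4]
opening: 0.0382
finger_force: 0.0
[-0.9511 -0.1529  0.5463  1.966   0.0802  1.2956  1.1899]
t 44.95 pos [0.4293 0.1324 0.2175] shift mm [-107.3 -509.7  -34.5]
 yaw opt rotvec [ 0.0152 -0.0025  2.3999] q7 1.19
 yaw opt rotvec [ 0.002   0.0121 -0.7417] q7 1.19
[([(0.8, [230.3, 322.4])], [array([0.5203, 0.1349, 0.    ])]), ([(0.68, [266.3, 392.3])], [array([0.525 , 0.1475, 0.    ])]), ([(0.82, [228.3, 246.7])], [array([0.5213, 0.1329, 0.    ])])]
funnel_mouth [(0.88, [146.7, 267.3])] [(0.7, [186.4, 411.1])] (array([ 0.6096, -0.3142,  0.131 ]), np.float64(0.004099455239616823))
funnel_tab [(0.87, [131.6, 269.5])] [(0.81, [203.8, 429.1])] (array([ 0.5663, -0.3623,  0.1319]), np.float64(0.0010199983984000912))
```

```bash
python3 -m creep '[[[0,0,0,-10.5,-46.5,-4,0.5],[0,0,0,-10.5,-46.5,-4,0.5],[0,0,0,-10.5,-46.5,-4,0.5],[0,0,0,-10.5,-46.5,-4,0.5],[0,0,0,-10.5,-46.5,-4,0.5],[0,0,0,-10.5,-46.5,-4,0.5],[0,0,0,-10.5,-46.5,0,0.5],[0,0,0,-10.5,-46.5,0,0.5],[0,0,0,-10.5,-46.5,0,0.5],[0,0,0,-10.5,-46.5,0,0.5]]]' && python3 -m creep '[[[0,0,0.142,-4,-40,0,0.5],[0,0,0.142,0,0,0,0.5],[0,0,0.142,0,0,0,0.5],[0,0,0.142,0,0,0,0.5],[0,0,0.142,0,0,0,0.5],[0,0,0.142,0,0,0,0.5],[0,0,0.142,0,0,0,0.5],[0,0,0.142,0,0,0,0.5],[0,0,0.142,0,0,0,0.5],[0,0,0.142,0,0,0,0.5]]]' && python3 -m creep '[[[0,0,0.142,0,0,0,0.5],[0,0,0.142,0,0,0,0.5],[0,0,0.142,0,0,0,0.5],[0,0,0.142,0,0,0,0.5],[0,0,0.142,0,0,0,0.5],[0,0,0.142,0,0,0,0.5],[0,0,0.142,0,0,0,0.5],[0,0,0,0,0,0,0.5],[0,0,0,0,0,0,0.5]]]'; python3 fun.py;  python3 - <<'E'
from h import *
go([.5635,-.37,.117],-2.35+np.pi/2)
E
```

```text
time_s: 46.6
position: [0.5548, -0.3292, 0.2346]
eef_rot: [-0.0, -0.026, 1.0, 0.0]
force: [1.1, 0.3, 1.2]
opening: 0.0427
finger_force: 0.0
time_s: 47.6
position: [0.5601, -0.3675, 0.2349]
eef_rot: [-0.0, 0.635, 0.773, -0.0]
force: [0.6, 0.1, -0.4]
opening: 0.0429
finger_force: 0.0
time_s: 48.5
position: [0.56, -0.3676, 0.2351]
eef_rot: [-0.0, 0.925, 0.381, -0.0]
force: [-0.0, 0.0, -0.2]
opening: 0.0426
finger_force: 0.0
48.55 [ 0.56   -0.3676  0.2352] [[ 0.7102  0.704  -0.0002]
 [ 0.704  -0.7102  0.0002]
 [-0.     -0.0002 -1.    ]] [-0.2525  0.6232  1.2202  1.4223 -0.582   1.4928  0.1567] [-0.0729 -0.9541  0.9028]
funnel_mouth [[], [(0.95, [147.7, 266.9])], [(0.87, [185.1, 412.2])]]
    [ 0.612  -0.3043  0.134 ]
    [ 0.6156 -0.3195  0.134 ]
(array([ 0.612 , -0.3168,  0.1275]), np.float64(0.006136518049901889))
funnel_tab [[(0.6, [193.6, 330.3])], [(0.78, [133.2, 271.6])], [(0.72, [205.7, 432.0])]]
    [ 0.5636 -0.3721  0.128 ]
    [ 0.5636 -0.3576  0.128 ]
    [ 0.5608 -0.3701  0.128 ]
(array([ 0.5599, -0.3731,  0.1166]), np.float64(0.0041426152585097645))
jar [[(0.7, [97.3, 317.4])], [(0.88, [176.9, 269.3])], [(0.6, [194.0, 400.7])]]
    [ 0.6107 -0.306   0.    ]
    [ 0.607  -0.3225  0.    ]
    [ 0.6123 -0.3189  0.    ]
(array([ 0.6114, -0.3107,  0.0141]), np.float64(0.005010323787026246))
t 49.1 pos [ 0.5598 -0.3678  0.2353] shift mm [  1.1   4.1 118.3]
 yaw opt rotvec [-0.     -0.0001 -0.0136] q7 0.15
 yaw opt rotvec [-0.0002  0.      3.128 ] q7 0.15
```

View pics/w15.png

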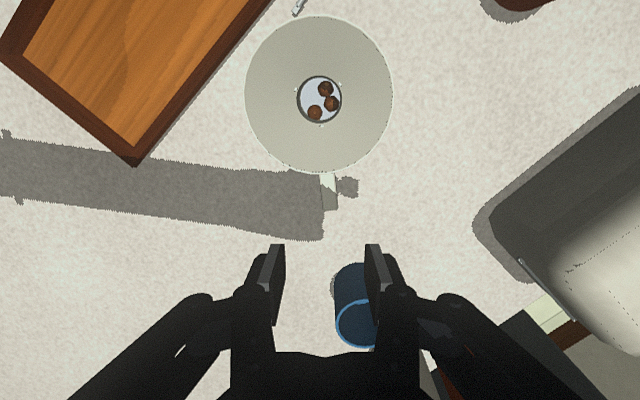

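Run:
```python
from h import *
p,c=snap("wrist"); s,Rt=st()
m=cv2.inRange(cv2.imread("pics/w15.png")[5:180,230:410],(120,130,130),(190,195,195)) 
C=atz(c,(94.5,319),.134);A=atz(c,(176,328),.133);B=atz(c,(208,330.5),.133);T=atz(c,(193,329.5),.133)
print(C,A,B,T,np.linalg.norm(A-C),np.linalg.norm(B-C)); d=(T-C);d[2]=0; th=np.arctan2(d[1],d[0]);print(th)
d/=np.linalg.norm(d); tgt=C+.081*d; tgt[2]=.117; print(tgt); go(tgt,th+np.pi/2)
```

```text
[ 0.6162 -0.307   0.134 ] [ 0.5743 -0.3585  0.133 ] [ 0.5551 -0.3808  0.133 ] [ 0.5644 -0.3703  0.133 ] 0.06634578815707207 0.09576983264234139
-2.257179486069657
[ 0.5648 -0.3697  0.117 ]
t 49.15 pos [ 0.5598 -0.3678  0.2353] shift mm [  2.2   4.9 118.3]
 yaw opt rotvec [-0.     -0.0001 -0.1065] q7 0.15
 yaw opt rotvec [-0.0002  0.0001  3.0351] q7 0.15
```

```bash
python3 -m creep '[[[0,0,-0.09,2,5,0,0.5],[0,0,0,0,0,30,0.5],[0,0,0,0,0,30,0.5],[0,0,0,0,0,20,0.5],[0,0,0,0,0,0,0.5],[0,0,0,0,0,0,0.5]]]'
python3 - <<'E'
from h import *
s,Rt=st();print(Rt,s["joint_positions"]);go([.5645,-.370,.117],-2.27+np.pi/2)
E
```

```text
time_s: 49.75
position: [0.5648, -0.3701, 0.1558]
eef_rot: [0.0, 0.907, 0.42, -0.0]
force: [0.4, 1.0, 0.0]
opening: 0.0425
finger_force: 0.0
[[ 0.6465  0.7629 -0.    ]
 [ 0.7629 -0.6465 -0.0003]
 [-0.0003  0.0002 -1.    ]] [-0.227   0.6737  1.1506  1.5086 -0.621   1.3636  0.2674]
t 49.75 pos [ 0.5648 -0.3701  0.1558] shift mm [-0.1 -0.3 38.8]
 yaw opt rotvec [ 0.0002  0.0003 -0.0038] q7 0.27
 yaw opt rotvec [ 0.0004 -0.0003  3.1378] q7 0.27
```

```bash
python3 -m creep '[[[0,0,0,0,0,25,0.5],[0,0,0,0,0,13,0.5],[0,0,0,0,0,0,0.5],[0,0,0,0,0,0,0.3],[0,0,0,0,0,0,0],[0,0,0,0,0,0,0],[0,0,0,0,0,0,0],[0,0,0,0,0,0,0]]]' && python3 -m creep '[[[0,0,0,0,0,-8,0],[0,0,0,0,0,-10,0],[0,0,0,0,0,-12,0],[0,0,0,0,0,-15,0],[0,0,0,0,0,-15,0],[0,0,0,0,0,-15,0],[0,0,0,0,0,0,0],[0,0,0,0,0,0,0]]]'
python3 - <<'E'
from h import *
s,Rt=st();print(Rt,s["joint_positions"],s["force"]);go([.4145,-.390,.2],-2.27+np.pi/2)
a,ca=snap("scene");b,cb=snap("top");p,c=snap("wrist","w17")
for l in("jar","funnel_mouth","funnel"):
  A=lm(l,a);B=lm(l,b);print(l,A,B,A and B and tri([(ca,A[0][1]),(cb,B[0][1])]))
E
```

```text
time_s: 50.55
position: [0.5651, -0.3704, 0.1182]
eef_rot: [0.001, 0.907, 0.42, 0.0]
force: [-1.0, -1.0, 2.7]
opening: 0.0121
finger_force: 60.0
time_s: 51.35
position: [0.5649, -0.37, 0.1927]
eef_rot: [0.0, 0.907, 0.42, 0.0]
force: [-0.2, 0.2, -0.8]
opening: 0.012
finger_force: 59.5
[[ 0.6464  0.763   0.0008]
 [ 0.763  -0.6464  0.0001]
 [ 0.0006  0.0006 -1.    ]] [-0.2262  0.6375  1.1573  1.4652 -0.5849  1.4167  0.2429] [-0.1977  0.2043 -0.831 ]
t 51.35 pos [ 0.5649 -0.37    0.1927] shift mm [-112.5 -101.8   -7.4]
 yaw opt rotvec [ 0.0006 -0.0006 -0.0037] q7 0.24
 yaw opt rotvec [-0.0009 -0.0009  3.1379] q7 0.24
jar [(0.89, [181.3, 266.3])] [(0.69, [192.5, 399.6])] (array([ 0.6194, -0.3191, -0.0095]), np.float64(0.001375465966018377))
funnel_mouth [(0.63, [126.1, 264.1])] [(0.73, [199.6, 439.3])] (array([ 0.5733, -0.3845,  0.1426]), np.float64(0.001760466906873071))
funnel [(0.68, [144.5, 262.7])] [(0.55, [184.9, 407.8])] (array([ 0.6177, -0.308 ,  0.1448]), np.float64(0.004101949008298764))
```

```bash
python3 -m creep '[[[0,0,0,-10,-9,0,0],[0,0,0,-18,-16.5,0,0],[0,0,0,-20,-18,0,0],[0,0,0,-20,-18,0,0],[0,0,0,-20,-18,0,0],[0,0,0,-16,-15,0,0],[0,0,0,-8,-7,0,0],[0,0,0,0,0,0,0]]]' && python3 -m creep '[[[0,0,0,0,0,20,0],[0,0,0,0,0,35,0],[0,0,0,0,0,35,0],[0,0,0,0,0,25,0],[0,0,0,0,0,12,0],[0,0,0,0,0,5,0],[0,0,0,0,0,0,0],[0,0,0,0,0,0,0]]]'
python3 - <<'E'
from h import *
s,Rt=st();print(Rt,s["joint_positions"],s["force"]);go([.4145,-.390,.048],-2.27+np.pi/2)
E
```

```text
time_s: 52.6
position: [0.4131, -0.3903, 0.1925]
eef_rot: [-0.0, 0.908, 0.419, 0.001]
force: [0.2, -0.2, -0.8]
opening: 0.0122
finger_force: 59.5
time_s: 53.4
position: [0.4158, -0.3905, 0.0615]
eef_rot: [0.001, 0.907, 0.421, 0.0]
force: [-0.2, -0.4, -1.3]
opening: 0.0122
finger_force: 59.5
[[ 0.6463  0.763   0.0017]
 [ 0.763  -0.6463 -0.0013]
 [ 0.0001  0.0021 -1.    ]] [-0.1577  0.4911  1.0682  1.8706 -0.4907  1.0712  0.4026] [-0.1645 -0.4015 -1.3185]
t 53.4 pos [ 0.4158 -0.3905  0.0615] shift mm [-0.5 -1.4 13.5]
 yaw opt rotvec [ 0.0021 -0.0001 -0.0036] q7 0.4
 yaw opt rotvec [-0.0001 -0.0033  3.138 ] q7 0.4
```

```bash
python3 -m creep '[[[0,0,0,0,0,6,0],[0,0,0,0,0,4,0],[0,0,0,0,0,2,0],[0,0,0,0,0,1,0],[0,0,0,0,0,0,0],[0,0,0,0,0,0,0]]]'
python3 - <<'E'
from h import *
s,Rt=st();print(s["force"],s["position"])
E
```

```text
time_s: 54.0
position: [0.4148, -0.3903, 0.048]
eef_rot: [0.0, 0.907, 0.42, 0.0]
force: [-1.3, -0.5, 5.5]
opening: 0.0123
finger_force: 60.2
[-1.2711 -0.4943  5.4929] [ 0.4148 -0.3903  0.048 ]
```

```bash
python3 -m creep '[[[0,0,0,0,0,-0.5,0],[0,0,0,0,0,0,0.17],[0,0,0,0,0,0,0.2],[0,0,0,0,0,0,0.3],[0,0,0,0,0,0,0.4],[0,0,0,0,0,-20,0.4],[0,0,0,0,0,-45,0.4],[0,0,0,0,0,-45,0.4],[0,0,0,0,0,-45,0.4],[0,0,0,0,0,-20,0.4]]]'
python3 - <<'E'
from h import *
a,ca=snap("scene","s5");b,cb=snap("top","t5");p,c=snap("wrist","w18")
for l in("jar","funnel_mouth","funnel","pan","mug","bin_lip"):
  A=lm(l,a);B=lm(l,b);print(l,A,B,A and B and tri([(ca,A[0][1]),(cb,B[0][1])]))
print(lm("nut",a,6,.3),lm("nut",b,6,.3))
s,Rt=st();print(s["joint_positions"],Rt);go([.42,.29,.25],np.pi/2+.537)
im=cv2.resize(a["img"][80:360,200:540],(510,420)); w=cv2.resize(p["img"][0:400,120:520],(280,280)); im2=np.zeros((420,800,3),np.uint8); im2[:,:510]=im; im2[:280,515:795]=w; cv2.imwrite("pics/c5.png",im2)
E
```

```text
time_s: 55.0
position: [0.4158, -0.3914, 0.2269]
eef_rot: [0.002, 0.907, 0.42, 0.002]
force: [0.5, -0.2, -0.6]
opening: 0.0341
finger_force: 0.0
jar [(0.82, [174.4, 267.7])] [(0.84, [196.2, 399.8])] (array([ 0.6082, -0.3166,  0.0143]), np.float64(0.0057290631637697915))
funnel_mouth [(0.94, [140.8, 305.7])] [(0.83, [244.8, 417.5])] (array([ 0.4587, -0.3418,  0.0578]), np.float64(0.0037370497303138754))
funnel [(0.65, [156.9, 303.9])] [] []
pan [(0.55, [263.6, 390.8])] [(0.96, [231.1, 247.5])] (array([ 0.5143,  0.1326, -0.0147]), np.float64(0.00020947890830646642))
mug [(0.97, [127.3, 272.8])] [(0.83, [244.2, 475.4])] (array([ 0.4611, -0.535 , -0.0122]), np.float64(0.0006144701735853866))
bin_lip [(0.96, [273.6, 469.9])] [(0.98, [251.4, 170.0])] (array([0.4578, 0.3139, 0.11  ]), np.float64(0.0009470715496642794))
[] [(0.63, [228.4, 178.0]), (0.6, [188.3, 403.2]), (0.42, [246.4, 150.0]), (0.36, [189.1, 400.1]), (0.31, [262.9, 433.1])]
[-0.2854  0.2878  1.1836  1.7005 -0.2735  1.3385  0.2449] [[ 0.6465  0.7629 -0.0001]
 [ 0.7629 -0.6465  0.    ]
 [ 0.     -0.0001 -1.    ]]
t 55.85 pos [ 0.4149 -0.3898  0.2228] shift mm [ 521.9 -435.6  -27.2]
 yaw opt rotvec [-0.     -0.0001 -2.8108] q7 0.24
 yaw opt rotvec [-0.0001  0.      0.3308] q7 0.24
```

View pics/c5.png

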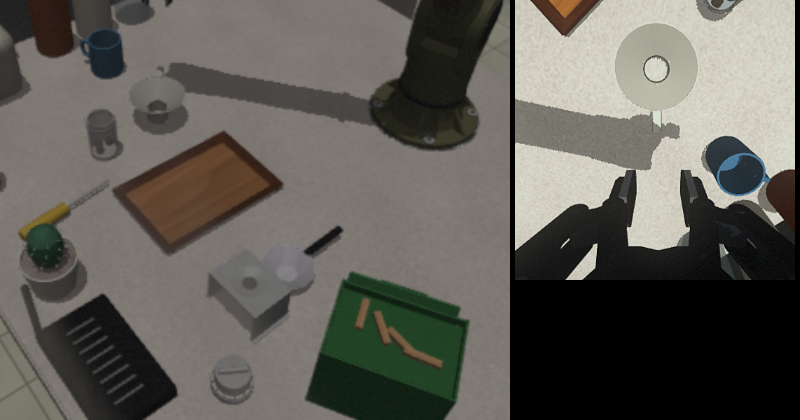

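```bash
python3 -m creep '[[[0,0,0.11,0,0,-10,0],[0,0,0.11,0,0,-10,0],[0,0,0.11,0,0,-10,0],[0,0,0,31,-31,0,0],[0,0,0,31,-31,0,0],[0,0,0,31,-31,0,0],[0,0,0,31,-31,0,0],[0,0,0,31,-31,0,0],[0,0,0,31,-31,0,0],[0,0,0,31,-31,0,0]]]' && python3 -m creep '[[[0,0,0,31,-31,0,0],[0,0,0,14,-41.7,0,0],[0,0,0,14,-41.7,0,0],[0,0,0,14,-41.7,0,0],[0,0,0,14,-41.7,0,0],[0,0,0,14,-41.7,0,0],[0,0,0,14,-41.7,0,0],[0,0,0,14,-41.7,0,0],[0,0,0,0,0,0,0],[0,0,0,0,0,0,0]]]'
python3 - <<'E'
from h import *
p,c=snap("wrist","w19");b,cb=snap("top")
s,Rt=st();print(s["joint_positions"],Rt);go([.427,.2956,.105],np.pi/2+.537+np.pi)
for l in("bin_lip","nut"): print(l,[(x,atz(c,x[1],.113)) for x in lm(l,p,4,.3)],[(x,atz(cb,x[1],.113)) for x in lm(l,b,5,.3)])
E
```

```text
time_s: 56.85
position: [0.4904, -0.0904, 0.2532]
eef_rot: [-0.001, 0.964, 0.266, 0.001]
force: [0.8, 0.0, 1.0]
opening: 0.0001
finger_force: 0.0
time_s: 57.85
position: [0.4352, 0.2518, 0.2526]
eef_rot: [0.001, 0.964, 0.267, -0.0]
force: [0.0, -0.2, -0.8]
opening: 0.0003
finger_force: 0.0
[-1.1491 -0.0231  0.5717  1.7948  0.0132  1.3662 -1.615 ] [[ 0.8598  0.5106  0.0003]
 [ 0.5106 -0.8598 -0.0004]
 [ 0.      0.0005 -1.    ]]
t 57.95 pos [0.4361 0.2498 0.2529] shift mm [ 15.5 -44.1 147.9]
 yaw opt rotvec [ 0.0005 -0.     -0.0011] q7 -1.61
 yaw opt rotvec [-0.0001 -0.0007  3.1405] q7 -1.61
bin_lip [((0.68, [129.6, 277.6]), array([0.4574, 0.3152, 0.113 ]))] [((0.76, [251.7, 168.5]), array([0.4577, 0.316 , 0.113 ]))]
nut [((0.55, [76.2, 234.8]), array([0.4789, 0.3695, 0.113 ])), ((0.45, [76.9, 319.7]), array([0.517 , 0.3048, 0.113 ]))] [((0.56, [189.3, 403.0]), array([ 0.6083, -0.2996,  0.113 ])), ((0.53, [192.8, 401.6]), array([ 0.5989, -0.2953,  0.113 ])), ((0.48, [228.4, 180.5]), array([0.5169, 0.287 , 0.113 ]))]
```

```bash
python3 -m creep '[[[0,0,0,10,-44,0,0],[0,0,0,0,0,40,0],[0,0,0,0,0,45,0],[0,0,0,0,0,40,0],[0,0,0,0,0,23,0],[0,0,0,0,0,0,0],[0,0,0,0,0,0,0]]]' && python3 -m creep '[[[0,0,0,10,0,0,0],[0,0,0,10,0,0,0],[0,0,0,10,0,0,0],[0,0,0,10,0,0,0],[0,0,0,10,0,0,0],[0,0,0,5,0,0,0],[0,0,0,0,0,0,0]]]'
python3 - <<'E'
from h import *
s,Rt=st();print(s["force"],s["position"]); print("lip rel",Rt.T@(np.array([.457,.3145,.113])-s["position"])*1e3)
E
```

```text
time_s: 58.85
position: [0.4222, 0.2938, 0.1055]
eef_rot: [-0.0, 0.964, 0.265, 0.0]
force: [0.4, 0.4, 0.3]
opening: 0.0
finger_force: 0.0
time_s: 59.55
position: [0.4697, 0.3226, 0.1047]
eef_rot: [0.0, 0.964, 0.266, 0.0]
force: [-1.3, -0.5, 0.5]
opening: -0.0002
finger_force: 0.0
[-1.3112 -0.5225  0.524 ] [0.4697 0.3226 0.1047]
lip rel [-15.0756   0.4828  -8.2985]
```

```bash
python3 -m creep '[[[0,0,0,5,0,0,0],[0,0,0,5,0,0,0],[0,0,0,0,0,0,0]]]' && python3 -m creep '[[[0,0,0,3,0,0,0],[0,0,0,0,0,0,0]]]' && python3 -m creep '[[[0,0,0,2,0,0,0],[0,0,0,0,0,0,0]]]' && python3 -m creep '[[[0,0,0,2,0,0,0],[0,0,0,0,0,0,0]]]'
```

```text
time_s: 59.85
position: [0.478, 0.3277, 0.1049]
eef_rot: [-0.0, 0.964, 0.266, 0.0]
force: [-0.4, -0.1, 0.3]
opening: -0.0003
finger_force: 0.0
time_s: 60.05
position: [0.4802, 0.3291, 0.1049]
eef_rot: [-0.0, 0.964, 0.266, 0.0]
force: [-0.3, 0.2, 0.0]
opening: -0.0002
finger_force: 0.0
time_s: 60.25
position: [0.4812, 0.3296, 0.1047]
eef_rot: [0.0, 0.964, 0.266, -0.001]
force: [-2.3, -1.2, 1.5]
opening: -0.0002
finger_force: 0.0
time_s: 60.45
position: [0.481, 0.3296, 0.104]
eef_rot: [0.001, 0.964, 0.266, -0.003]
force: [-7.1, -4.6, 2.9]
opening: 0.0002
finger_force: 0.0
```

```bash
python3 -m creep '[[[0,0,0,1.5,0,0,0],[0,0,0,0,0,0,0],[0,0,0,0,0,0,0]]]' && python3 -m creep '[[[0,0,0,-10,0,0,0],[0,0,0,-30,0,0,0],[0,0,0,-30,0,0,0],[0,0,0,0,0,-40,0],[0,0,0,0,0,-45,0],[0,0,0,0,0,-45,0],[0,0,0,0,0,0,0],[0,0,0,0,0,0,0]]]'
python3 - <<'E'
from h import *
p,c=snap("wrist","w20");b,cb=snap("top","t6");a,ca=snap("scene","s6")
for l in("bin_lip","jar","funnel","pan","mug","timer"):
    o=[(k,lm(l,x)) for x,k in((p,c),(a,ca),(b,cb))]; print(l,[y for _,y in o]); o=[(k,y[0][1]) for k,y in o if y]; print("  ",len(o)>1 and tri(o))
for x,k in((a,ca),(b,cb)): print([(n[0],n[1],atz(k,n[1],.02)) for n in lm("nut",x,6,.35)])
C=c; print("front plane lip pred shut", proj(c,[.4895,.334,.126]))
E
```

```text
time_s: 60.75
position: [0.4809, 0.3295, 0.1036]
eef_rot: [0.001, 0.964, 0.266, -0.005]
force: [-10.9, -7.2, 4.4]
opening: -0.0002
finger_force: 0.0
time_s: 61.55
position: [0.4254, 0.2965, 0.2363]
eef_rot: [-0.001, 0.964, 0.266, 0.002]
force: [-0.3, 0.6, -1.0]
opening: -0.0002
finger_force: 0.0
bin_lip [[(0.63, [99.3, 326.5])], [], [(0.88, [237.1, 159.8])]]
   (array([0.495 , 0.3354, 0.1242]), np.float64(4.016521815291392e-05))
jar [[], [(0.93, [177.8, 268.2])], [(0.97, [195.7, 398.9])]]
   (array([ 0.6102, -0.3157,  0.0021]), np.float64(0.004082085833207677))
funnel [[(0.59, [84.1, 270.8])], [(0.71, [158.1, 306.8])], [(0.96, [246.1, 403.5])]]
   (array([0.5593, 0.0616, 0.5206]), np.float64(0.2758272564582641))
pan [[(0.78, [164.3, 466.9])], [(0.64, [264.5, 393.8])], [(0.97, [231.9, 243.0])]]
   (array([0.5157, 0.1421, 0.0015]), np.float64(0.005815815885345955))
mug [[(0.47, [44.3, 324.7])], [(0.62, [127.9, 270.8])], [(0.67, [242.7, 478.4])]]
   (array([0.5625, 0.0411, 0.6209]), np.float64(0.31660993476283605))
timer [[], [(0.75, [338.4, 351.1])], [(0.77, [160.2, 209.1])]]
   (array([ 0.7294,  0.2406, -0.0036]), np.float64(0.005795149605483873))
[(0.54, [208.2, 333.1], array([ 0.5377, -0.0893,  0.02  ]))]
[(0.42, [195.7, 400.9], array([ 0.6044, -0.3146,  0.02  ])), (0.41, [186.3, 403.6], array([ 0.6319, -0.324 ,  0.02  ]))]
front plane lip pred shut [106.2195 324.5564]
```

Run:
```python
from h import *
a=cv2.imread("pics/s5.png").astype(int);b=cv2.imread("pics/s6.png").astype(int);t=cv2.imread("pics/t6.png")
d=np.abs(a-b)[195:222,320:347].max(); r=b[200:217,325:342]; print(d,r.max(2).min(),r.max(2).max(), t[182:268,306:358].max(2).min())
s=ctrl.state();print(s["time_s"])
print(ctrl.hand_in())
```

```text
9 91 107 78
62.7
the job is handed in; nothing more can be done
None
```

I handed the job in at 62.7 s of robot time: the three small nuts are in the jar and the two large ones are in the bin. The bin is pushed shut against its stop, the empty pan and the funnel stand on the shelf clear of the upright jar, and nothing else was touched.

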